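Draw down the overhead bin's hatch with the hook pole

TASK

Take the hook pole out of its rest, hook it into the eye of the overhead bin's hatch and draw the hatch gently down until it sits firmly against the clamp of its stay, without straining the eye. Then unhook and lay the pole back in both forks of its rest, leaving the hatch down; touch the bin only with the pole and leave the ware in front of it alone.

Things in the scene. Friction and masses are not known exactly. Their poses are not given: they have to be found in the camera images.
- pole: Hook pole, 422 mm, about 130 g, lying in its rest. Origin on its axis at its balance point, where to grip it; x along the pole to the hook, z up, the hook finger points to -z. Flat wooden handle 18 wide (y) x 26 high (z), from x = -140 to +100 mm; metal ferrule to x = 126, then a rod 8 mm thick to x = 270, where a round-tipped finger 8 mm thick turns square down, its tip at z = -34 mm.
- hook (a point): Point in the finger of the hook, 16 mm below the pole's axis (pole frame x = 270, z = -16 mm), axes as the pole's. When the hook is in the eye it lies within about 8 mm of eye.
- rest: Pole rest fixed to the bench: board 260 x 70 x 14 mm with two forks 18 mm thick at x = -100 and +75 mm. Origin under the board below the grip point of the seated pole, x along the pole to its hook end, z up. The forks reach 110 mm high; slots 27 mm wide, flared at the top, floor at 70 mm height.
- rest_seat (a point): Where the pole's origin lies when the pole is seated, 83 mm above the bench; axes as the rest's. Up to 12 mm forward or back at the start.
- hutch: Plywood bench hutch fixed to the bench, 360 wide (y) x 220 deep (x) x 420 mm high, front to -x, origin at the centre of its underside. Its upper half is a bin, shut by a white hatch 356 x 200 x 12 mm hinged along its lower edge on the line x = -118, z = 200 mm (along y). A curved slotted stay stands out in front at its -y side; the hatch's pin runs in its slot, 120 mm from the hinge line, until it meets a dark thumbscrew clamp (14 mm thick), set elsewhere each time.
- eye (a point): Centre of the steel eye on the hatch: ring of 5 mm wire, hole 18 mm, its hole upright when the hatch is shut. It lies 145 mm from the hinge line along the hatch and 42 mm in front of the hatch's mid plane. Axes turn with the hatch: z up along it, -x out of its front. It is screwed into thin board and will not bear more than 20 N.
- hatch (a joint): Opening of the hatch, rad: 0 shut and upright, growing as its top swings out and down. A sprung roller catch holds it shut (10 to 15 N at the eye frees it over the first 0.06 rad); then its stiff hinge keeps it where it is left (4 to 8 N at the eye moves it), until its pin meets the clamp somewhere from 0.80 to 1.02 rad: a hard stop. Firmly home: it stands there under a pull of 10 N or so.
- vase: Blue fluted planter on three bare clay feet, 75 wide, 130 mm high, standing loose in front of the hutch; origin under its centre.
- pot: White glazed planter on three feet, 94 wide, 85 mm high, standing loose in front of the hutch; origin under its centre.
- saucer: Bare clay saucer, 112 wide, 18 mm high, lying loose in front of the hutch; origin under its centre.

How it is judged:
By the outcome, as a careful person would: the job done as asked, in the order asked, and still so for the second after the job is handed in, with the robot touching nothing.
It also fails if it takes over 62 s, if anything falls off the work surface, if the arm or the gripper's body presses on something with over 40 N, if the wrist force passes 120 N, or if a joint passes its speed limit or range.

ROBOT

A 6-joint arm with a two-finger parallel gripper is mounted at the origin on the work surface. World frame = base frame: x ahead of the robot, y to its left, z up, the work surface at z = 0. Lengths are in m, angles in degrees, forces in N, time in s.
With the tool pointing down it reaches from about 0.325 to 0.9 m from the base axis. Payload 3.5 kg.
Tool frame: the origin (TCP) lies on the mounting face of the last link; the fingertips stand 173 mm ahead of it and the grasp point (between the pads) lies 155 mm ahead of it; z points along the fingers, y is the direction in which the jaws open and shut (so a half turn about z gives the same grasp; the last joint's range is limited). The gripper opens to 85 mm and grips with 20 to 120 N. Pads are 22 mm wide; open, the fingers measure 114 mm over their backs; the gripper's body (76 mm by 85 mm) begins 54 mm behind the grasp point. The pads swing forward as they close: fully open they stand 13 mm farther back than shut.
Start: joints at [-75.481, 15.837, -1.513, 72.651, 0, 84.076], TCP at [0.218, -0.586, 0.405] pointing down, gripper open.
Joint ranges: [-178.77, 178.77], [-48.84, 107.48], [-61.69, 71.31], [-111.58, 123.2], [-90, 87.43], [-180, 180]. Speed limits (degrees/s): [147.25, 147.25, 180, 180, 180, 180].

INTERFACE

Orientations are given as a 3x3 rotation matrix whose columns are the frame's x, y, z axes.
In Python, from bench import r gives the robot as it stands.
- The arm moves only by the tool step_arm, never from a script. Its argument "increments" is a list of rows, each an object of numbers: "rx", "ry", "rz": the turn, a rotation vector about the tool's x, y, z in units of 8 degrees (1.0 is 8 degrees); "dx", "dy", "dz": the shift along the tool's x, y, z in units of 30 mm (1.0 is 30 mm); "jaw": the closure, from -1 (fully open) to 1 (shut). In form: [{"rx": .., "ry": .., "rz": .., "dx": .., "dy": .., "dz": .., "jaw": ..}, ...]. A call has 1 to 20 rows; each row is the pose to reach, as a shift and turn from the pose commanded when the call began, along the tool's axes at that moment; what a row does not reach only later rows make up. A row lasts 1/8 s, in which the tool goes at most 62.5 mm and 10.7 degrees, less where a joint would pass 70% of its speed; a pose out of reach is approached as far as the arm can. A call with a gripper value outside its range is refused whole. The fingers move at their own pace and stop on an object; "newtons" is the grip in N (left out, the last holds). Time passes only in rows, so rows that repeat a pose let the fingers close. It gives the time, the measured TCP pose, the force and the opening at its end, in the units of the state.
- r.observe(): the state, without advancing time (a new reading comes with each control period).
- r.capture(name): name is "scene" or "top" or "wrist"; returns the picture (420x560x3 uint8, blue, green, red); there is no depth.
- r.camera_info(name): a dict with "intrinsics" (3x3 intrinsics, pixels), "view" (4x4, takes a point from world to camera coordinates); the wrist camera has in their place "mount" (4x4, takes a point from camera to tool coordinates, whose origin is the TCP and whose axes are the flange's). Camera axes: x right, y down, z forward; pixel columns grow to the right and rows downward; lengths in m; the calibration is good to about 2 mm. A picture is of the moment at which its call begins: read the wrist's pose just before it. camera_info takes no time and is no camera call.
- r.hand_in(): hands the job in, once; it reports no verdict.
Trained networks look in the newest picture that a camera, given by its name, has taken for a name from the list of things; names that differ only in an ending like _2 or _b are one class to them, and where a whole thing is asked for, a point or a joint stands for the part that bears it (a point fixed in the world has none). Each returns a list of dicts, best first, with "p" (0 to 1); they miss things now and then, are a little off and sometimes report something else, mostly with a low value. They report only what shows in the picture. A call takes as long as a camera call.
- r.outline_of(camera, target): "mask" (420x560 bool, what is visible of it) and "point" ([column, row] in pixels, amid what is visible of it).
- r.spot_point(camera, target): "point" ([column, row] in pixels: a listed point, or the origin of a listed thing).
The state is a dict: "time_s": time; "qpos": joint angles; "joint_vel": joint speeds; "tau": joint torques, N m; "eef_pos": TCP position; "eef_rot": TCP orientation; "contact_force": force on the tool from outside, world axes, zero at the start; "ft_torque": the same for the moment, N m; "width": opening from 0.0 (shut) to 1.0 (fully open).
Only numpy, scipy, OpenCV 4.12 (cv2) and the standard library are available. Lean on these libraries where they do the work, as an engineer would, in place of code of your own. Each camera call takes 0.05 s, during which the arm holds its last target.

## Working session

There is one attempt and no reset: what is moved stays moved. The work goes in short steps, Python scripts to look and compute and a tool call to move; the robot and the scene stay as the last step left them, time stands still between calls to the robot, and variables do not carry over. Pictures are saved under pics/ and viewed, and the job is handed in when it is done.

Besides the shell and the picture viewer there is one more tool, called after ">>>" as name(argument=value, ...) on one line, values as JSON. step_arm: Moves the arm, as the interface text tells. Its arguments: {"type":"object","properties":{"increments":{"type":"array","items":{"type":"object","properties":{"rx":{"type":"number"},"ry":{"type":"number"},"rz":{"type":"number"},"dx":{"type":"number"},"dy":{"type":"number"},"dz":{"type":"number"},"jaw":{"type":"number"}}}},"newtons":{"type":"number"}},"required":["increments"]}

```bash
ls; mkdir -p pics
python3 - <<'E'
from bench import r
import cv2,numpy as np
np.set_printoptions(precision=4,suppress=True)
print(r.observe())
for c in ["scene","top","wrist"]:
    im=r.capture(c); cv2.imwrite(f"pics/{c}0.png",im)
    i=r.camera_info(c); print(c,i)
E
```

```text
pics
{'time_s': 0.0, 'qpos': array([-75.4812,  15.8779,  -1.5994,  72.6501,  -0.0011,  84.0746]), 'joint_vel': array([ 0.0435, -0.0135,  0.0386,  0.072 ,  0.011 , -0.0519]), 'tau': array([  0.0008, -44.5505,  29.5206,   0.0162,  -0.0001,   0.    ]), 'eef_pos': array([ 0.2182, -0.5852,  0.4036]), 'eef_rot': array([[ 0.937 ,  0.3493, -0.0006],
       [ 0.3493, -0.937 ,  0.0021],
       [ 0.0002, -0.0022, -1.    ]]), 'contact_force': array([-0.1767,  0.6686, -0.4339]), 'ft_torque': array([-0.0082,  0.0138,  0.007 ]), 'width': 1.0011032359592886}
scene {'intrinsics': array([[390.7214,   0.    , 278.1709],
       [  0.    , 390.7214, 211.9796],
       [  0.    ,   0.    ,   1.    ]]), 'view': array([[ 0.0677,  0.9976, -0.0117,  0.0869],
       [ 0.8195, -0.0623, -0.5696, -0.3332],
       [-0.569 ,  0.029 , -0.8218,  1.4794],
       [ 0.    ,  0.    ,  0.    ,  1.    ]])}
top {'intrinsics': array([[453.6017,   0.    , 279.161 ],
       [  0.    , 453.6017, 201.7174],
       [  0.    ,   0.    ,   1.    ]]), 'view': array([[-0.0303, -0.9994, -0.0185, -0.0802],
       [-0.9941,  0.032 , -0.1034,  0.5414],
       [ 0.1039,  0.0152, -0.9945,  1.3456],
       [ 0.    ,  0.    ,  0.    ,  1.    ]])}
wrist {'intrinsics': array([[331.3643,   0.    , 282.6916],
       [  0.    , 331.3643, 207.0328],
       [  0.    ,   0.    ,   1.    ]]), 'mount': array([[ 0.0011, -0.9452, -0.3264,  0.0864],
       [ 1.    ,  0.0013, -0.0006, -0.0006],
       [ 0.001 , -0.3264,  0.9452,  0.0313],
       [ 0.    ,  0.    ,  0.    ,  1.    ]])}
```

View pics/scene0.png

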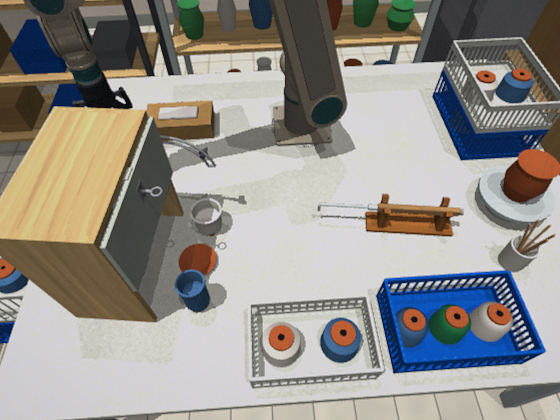

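View pics/top0.png

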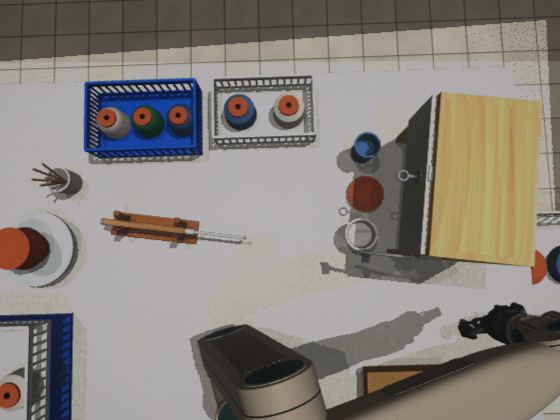

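View pics/wrist0.png

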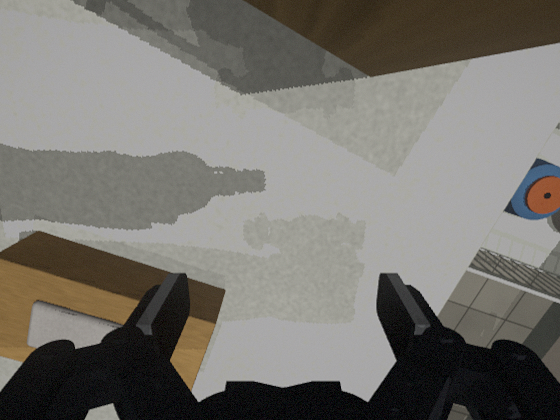

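Run:
```python
from bench import r
for c in ["scene","top","wrist"]:
  for t in ["pole","hook","rest","rest_seat","hutch","eye","vase","pot","saucer"]:
    try:
      o=r.spot_point(c,t); print(c,t,[(d['p'].__round__(2),[round(float(x),1) for x in d['point']]) for d in o[:3]])
    except Exception as e: print(c,t,e)
print(r.observe()['time_s'])
```

```text
scene pole [(0.91, [411.9, 206.8])]
scene hook [(0.56, [321.2, 207.0])]
scene rest [(0.87, [404.9, 227.1]), (0.42, [410.2, 210.4])]
scene rest_seat [(0.66, [409.1, 210.3])]
scene hutch []
scene eye [(0.71, [153.5, 189.9])]
scene vase [(0.9, [200.1, 305.8])]
scene pot [(0.62, [209.5, 226.4])]
scene saucer [(0.73, [200.7, 260.5])]
top pole [(0.96, [150.2, 225.9])]
top hook [(0.81, [242.5, 236.3])]
top rest [(0.78, [159.1, 227.0])]
top rest_seat [(0.98, [150.3, 230.0])]
top hutch [(0.5, [358.6, 154.9])]
top eye [(0.67, [401.8, 175.1])]
top vase [(0.97, [357.4, 154.9]), (0.56, [151.0, 228.1]), (0.19, [357.2, 235.1])]
top pot [(0.91, [354.8, 235.9])]
top saucer [(0.83, [362.3, 193.2])]
wrist pole []
wrist hook []
wrist rest []
wrist rest_seat []
wrist hutch []
wrist eye []
wrist vase []
wrist pot []
wrist saucer []
1.5
```

```bash
cat > h.py <<'E'
import numpy as np,cv2
from bench import r
np.set_printoptions(precision=4,suppress=True)
CI={c:r.camera_info(c) for c in["scene","top"]}
def P(c):return CI[c]["intrinsics"]@CI[c]["view"][:3]
def tri(ps,pt):
    X=cv2.triangulatePoints(P("scene"),P("top"),np.array(ps,float),np.array(pt,float))[:,0];X=X[:3]/X[3]
    e=[proj(c,X)-np.array(p) for c,p in(("scene",ps),("top",pt))]
    return X,e
def proj(c,X):
    q=P(c)@np.append(X,1);return q[:2]/q[2]
def ray(c,p,z):
    V=CI[c]["view"];R=V[:3,:3];t=V[:3,3];C=-R.T@t
    d=R.T@np.linalg.inv(CI[c]["intrinsics"])@np.array([p[0],p[1],1.])
    return C+d*(z-C[2])/d[2]
E
python3 - <<'E'
from h import *
D=dict(pole=([411.9,206.8],[150.2,225.9]),hook=([321.2,207],[242.5,236.3]),rest=([404.9,227.1],[159.1,227]),seat=([409.1,210.3],[150.3,230]),eye=([153.5,189.9],[401.8,175.1]),
vase=([200.1,305.8],[357.4,154.9]),pot=([209.5,226.4],[354.8,235.9]),saucer=([200.7,260.5],[362.3,193.2]))
for k,(a,b) in D.items():
    X,e=tri(a,b);print(k,X,*e)
for c in["scene","top"]:
    print(c,r.capture(c).shape)
    for t in["pole","rest","hutch","eye","hatch"]:
        o=r.outline_of(c,t)
        for d in o[:2]:
            m=d["mask"].astype(np.uint8);print(c,t,d["p"],d["point"],m.sum(),cv2.boundingRect(m))
            np.save(f"m_{c}_{t}.npy",o[0]["mask"])
for n,s in(("scene",(0,80,240,330)),("scene",(300,170,480,250)),("top",(90,190,260,260)),("top",(330,80,550,280))):
    im=cv2.imread(f"pics/{n}0.png")[s[1]:s[3],s[0]:s[2]]
    f=min(800/im.shape[1],600/im.shape[0]);cv2.imwrite(f"pics/c_{n}_{s[0]}.png",cv2.resize(im,None,fx=f,fy=f,interpolation=cv2.INTER_CUBIC))
E
```

```text
pole [0.4735 0.2746 0.0929] [ 0.379  -0.0279] [0.2862 0.0574]
hook [0.4365 0.013  0.0678] [-0.28    0.0107] [-0.2145 -0.0167]
rest [ 0.4758  0.28   -0.0145] [ 0.0301 -0.0021] [0.0226 0.0043]
seat [0.4628 0.2817 0.0596] [ 1.5749 -0.1265] [1.1933 0.225 ]
eye [ 0.5586 -0.3922  0.3473] [2.4181 0.0101] [ 1.7113 -0.2984]
vase [ 0.6851 -0.3508 -0.0244] [ 1.186  -0.0053] [ 0.782  -0.0803]
pot [ 0.4296 -0.3293 -0.0108] [ 1.4347 -0.0159] [ 1.0935 -0.1002]
saucer [ 0.5587 -0.3524  0.0077] [0.0393 0.    ] [ 0.0279 -0.0026]
scene (420, 560, 3)
scene pole 0.69 [409.3, 207.8] 898 (317, 203, 147, 13)
scene rest 0.8 [407.7, 225.5] 1872 (366, 194, 87, 42)
scene hutch 0.92 [91.6, 210.0] 29198 (0, 106, 216, 216)
scene eye 0.68 [136.9, 206.6] 6094 (101, 117, 72, 174)
scene eye 0.17 [416.5, 208.6] 738 (318, 203, 145, 12)
scene hatch 0.67 [140.5, 208.6] 6265 (100, 116, 72, 175)
top (420, 560, 3)
top pole 0.81 [153.8, 228.7] 593 (102, 219, 143, 20)
top rest 0.97 [151.7, 224.9] 1435 (112, 211, 87, 33)
top hutch 0.67 [469.8, 180.7] 22166 (360, 92, 183, 174)
top eye 0.95 [417.4, 180.7] 4072 (398, 95, 39, 161)
top hatch 0.77 [419.7, 176.6] 4196 (398, 95, 40, 161)
top hatch 0.44 [361.3, 233.9] 851 (345, 218, 33, 33)
```

View pics/c_scene_0.png

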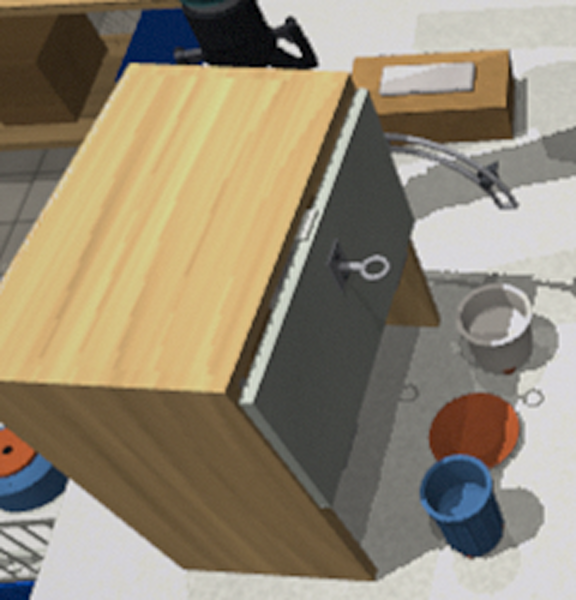

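View pics/c_scene_300.png

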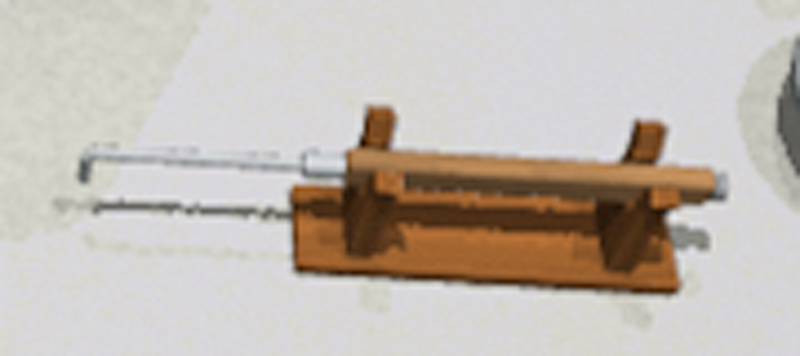

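View pics/c_top_90.png

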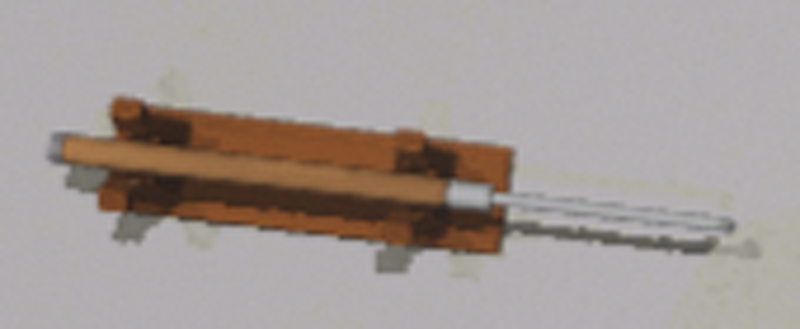

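View pics/c_top_330.png

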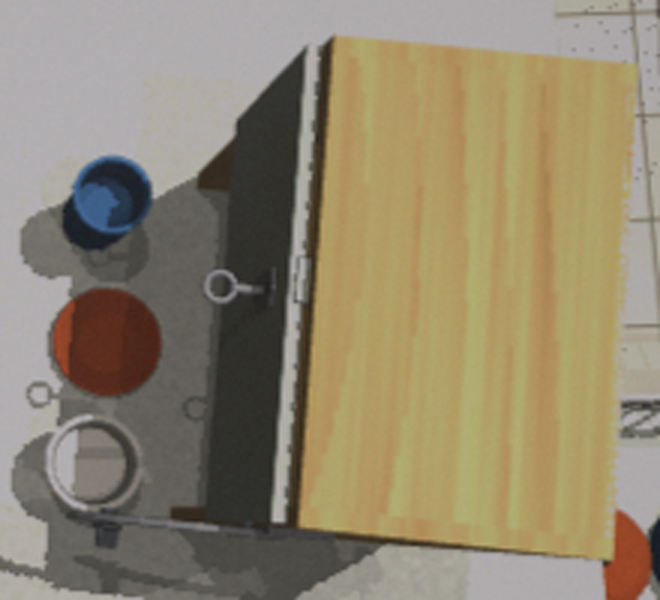

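Run:
```python
from h import *
print("eye",tri((156.3,190.8),(403.7,175.7)))
c=np.array([(334,37),(637,68),(612,559),(300,527)])/3+[330,80]
W=[ray("top",p,.42) for p in c];
for w in W:print(w)
W=np.array(W);print("sizes",[np.linalg.norm(W[i]-W[(i+1)%4]) for i in range(4)],W.mean(0))
for i,j in((0,1),(3,2),(0,3),(1,2)):
    d=W[j]-W[i];print(i,j,np.degrees(np.arctan2(d[1],d[0])))
# scene corners of top: crop f2.4
s=np.array([(128,65),(357,73),(232,392)])/2.4+[0,80]
for p in s:print("sc",ray("scene",p,.42))
a=ray("top",(100.6,221.2),.083);b=ray("top",(245.1,237.8),.083)
print("pole",a,b,np.linalg.norm(a-b),np.degrees(np.arctan2(*(b-a)[[1,0]])))
f=800/180
a=ray("scene",(300+727/f,170+186/f),.083);b=ray("scene",(300+84/f,170+153/f),.083)
print("pole sc",a,b,np.linalg.norm(a-b),np.degrees(np.arctan2(*(b-a)[[1,0]])))
# eye from networks at z .345
print(ray("top",(403.7,175.7),.345),ray("scene",(156.3,190.8),.345),ray("top",(401.8,175.1),.345))
# clamp
print("clamp",tri((485/2.4,80+178/2.4),(330+107/3,80+528/3)))
print("stay end",tri((513/2.4,80+205/2.4),(330+75/3,80+515/3)))
```

```text
eye (array([ 0.5572, -0.3934,  0.3425]), [array([-0.2536, -0.0045]), array([-0.1791,  0.028 ])])
[ 0.7276 -0.4665  0.42  ]
[ 0.6963 -0.6837  0.42  ]
[ 0.3438 -0.6347  0.42  ]
[ 0.3725 -0.4188  0.42  ]
sizes [np.float64(0.21947649874544084), np.float64(0.35592174658791564), np.float64(0.21779822755632466), np.float64(0.3582190489761287)] [ 0.5351 -0.5509  0.42  ]
0 1 -98.190660762245
3 2 -97.58943661737663
0 3 172.3492101170152
1 2 172.0805917109813
sc [ 0.35   -0.6347  0.42  ]
sc [ 0.3801 -0.4089  0.42  ]
sc [ 0.7325 -0.4598  0.42  ]
pole [0.4925 0.4235 0.083 ] [0.4314 0.0035 0.083 ] 0.42450398756193414 -98.27858776582201
pole sc [0.496 0.423 0.083] [0.4373 0.0056 0.083 ] 0.4214891715124521 -98.00386442312345
[ 0.5569 -0.3931  0.345 ] [ 0.5593 -0.3919  0.345 ] [ 0.5584 -0.3888  0.345 ]
clamp (array([ 0.3726, -0.312 ,  0.2572]), [array([ 0.6578, -0.0027]), array([ 0.5274, -0.0509])])
stay end (array([ 0.3836, -0.2889,  0.2223]), [array([-0.5424, -0.0002]), array([-0.4301,  0.0311])])
```

```bash
cat >> h.py <<'E'
import json,os
from scipy.spatial.transform import Rotation as Ro
def head(h,tilt=0):
    """tool x = -pole dir when tilt=0; tool down; tilt deg: hook up (pole x up)"""
    h=np.radians(h);px=-np.array([np.cos(h),np.sin(h),0]);up=np.array([0,0,1.])
    t=np.radians(tilt);pxt=np.cos(t)*px+np.sin(t)*up;pz=-np.sin(t)*px+np.cos(t)*up
    x=-pxt;z=-pz;y=np.cross(z,x);return np.column_stack([x,y,z])
def load():
    d=json.load(open("cmd.json"));return np.array(d["R"]),np.array(d["p"])
def save(R,p):json.dump(dict(R=np.asarray(R).tolist(),p=np.asarray(p).tolist()),open("cmd.json","w"))
def inc(R,p,nd=2):
    R0,p0=load();d=R0.T@(np.asarray(p)-p0)/.03;w=np.degrees(Ro.from_matrix(R0.T@R).as_rotvec())/8
    return dict(zip(("dx","dy","dz","rx","ry","rz"),np.round(np.r_[d,w],nd).tolist()))
def applied(dx=0,dy=0,dz=0,rx=0,ry=0,rz=0,**k):
    R0,p0=load();R=R0@Ro.from_rotvec(np.radians(8*np.array([rx,ry,rz]))).as_matrix();p=p0+R0@np.array([dx,dy,dz])*.03
    save(R,p);return R,p
def grasp(p,R):return np.asarray(p)+.155*R[:,2]
E
python3 - <<'E'
from h import *
save(head(20.443),[.218,-.586,.405])
print(r.observe()['eef_rot']-head(20.443))
R=head(81.9)
print(inc(head(40),[.25,-.30,.48]))
print(inc(R,[.473,.276,.34]),inc(R,[.473,.276,.238]))
E
```

```text
[[ 0. -0.  0.]
 [-0. -0.  0.]
 [ 0.  0.  0.]]
{'dx': 4.33, 'dy': -8.56, 'dz': -2.5, 'rx': 0.0, 'ry': 0.0, 'rz': -2.44}
{'dx': 18.0, 'dy': -23.95, 'dz': 2.17, 'rx': 0.0, 'ry': 0.0, 'rz': -7.68} {'dx': 18.0, 'dy': -23.95, 'dz': 5.57, 'rx': 0.0, 'ry': 0.0, 'rz': -7.68}
```

>>> step_arm(increments=[{"dx": 4.33, "dy": -8.56, "dz": -2.5, "rz": -2.44, "jaw": -1}, {"dx": 4.33, "dy": -8.56, "dz": -2.5, "rz": -2.44, "jaw": -1}, {"dx": 4.33, "dy": -8.56, "dz": -2.5, "rz": -2.44, "jaw": -1}, {"dx": 4.33, "dy": -8.56, "dz": -2.5, "rz": -2.44, "jaw": -1}, {"dx": 4.33, "dy": -8.56, "dz": -2.5, "rz": -2.44, "jaw": -1}, {"dx": 18.0, "dy": -23.95, "dz": 2.17, "rz": -7.68, "jaw": -1}, {"dx": 18.0, "dy": -23.95, "dz": 2.17, "rz": -7.68, "jaw": -1}, {"dx": 18.0, "dy": -23.95, "dz": 2.17, "rz": -7.68, "jaw": -1}, {"dx": 18.0, "dy": -23.95, "dz": 2.17, "rz": -7.68, "jaw": -1}, {"dx": 18.0, "dy": -23.95, "dz": 2.17, "rz": -7.68, "jaw": -1}, {"dx": 18.0, "dy": -23.95, "dz": 2.17, "rz": -7.68, "jaw": -1}, {"dx": 18.0, "dy": -23.95, "dz": 2.17, "rz": -7.68, "jaw": -1}, {"dx": 18.0, "dy": -23.95, "dz": 2.17, "rz": -7.68, "jaw": -1}, {"dx": 18.0, "dy": -23.95, "dz": 2.17, "rz": -7.68, "jaw": -1}, {"dx": 18.0, "dy": -23.95, "dz": 2.17, "rz": -7.68, "jaw": -1}, {"dx": 18.0, "dy": -23.95, "dz": 2.17, "rz": -7.68, "jaw": -1}, {"dx": 18.0, "dy": -23.95, "dz": 2.17, "rz": -7.68, "jaw": -1}, {"dx": 18.0, "dy": -23.95, "dz": 2.17, "rz": -7.68, "jaw": -1}, {"dx": 18.0, "dy": -23.95, "dz": 2.17, "rz": -7.68, "jaw": -1}])

```text
validation failed for argument at $.in...
```

Run:
```python
from h import *
applied(dx=18.0,dy=-23.95,dz=2.17,rz=-7.68)
o=r.observe();print(o['eef_pos'],o['eef_rot'],o['contact_force'],o['qpos'],load()[1])
T=np.eye(4);T[:3,:3]=o['eef_rot'];T[:3,3]=o['eef_pos']
im=r.capture("wrist");cv2.imwrite("pics/w1.png",im)
i=r.camera_info("wrist");M=T@i["mount"]
def wr(p,z):
    d=M[:3,:3]@np.linalg.inv(i["intrinsics"])@np.array([p[0],p[1],1.]);return M[:3,3]+d*(z-M[2,3])/d[2]
def wp(X):
    q=i["intrinsics"]@(np.linalg.inv(M)@np.append(X,1))[:3];return q[:2]/q[2]
for t in["pole","rest_seat","rest"]:
    s=r.spot_point("wrist",t)
    for d in s[:2]:print(t,d['p'],d['point'],wr(d['point'],.083 if t!="rest" else 0))
print("pred origin",wp([.473,.276,.083]),wp([.473+.02,.276+.1,.083+.013]),wp([.473-.02,.276-.1,.083+.013]))
m=r.outline_of("wrist","pole")
if m:
    mm=m[0]['mask'];print(m[0]['p'],mm.sum())
    for row in range(0,420,40):
        c=np.where(mm[row])[0]
        if len(c):
            a=wr((c[0],row),.096);b=wr((c[-1],row),.096);print(row,c[0],c[-1],a,b,np.linalg.norm(a-b))
```

```text
[ 0.2183 -0.5856  0.4047] [[ 0.937   0.3493  0.    ]
 [ 0.3493 -0.937   0.    ]
 [ 0.      0.     -1.    ]] [-0.9796  0.6913  1.2225] [-75.4817  15.8373  -1.5117  72.6509   0.0005  84.0759] [0.473  0.2759 0.3399]
pred origin [-1588.0505 -1160.5245] [-2455.6498 -1737.6517] [-1297.575   -968.8751]
```

View pics/w1.png

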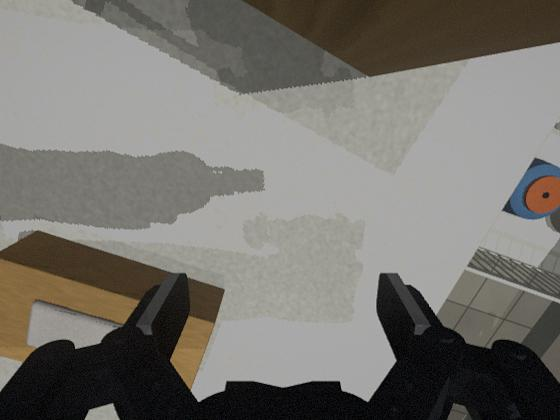

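>>> step_arm(increments=[{"rx": 0.0, "ry": 0.0, "rz": -2.44, "dx": 4.33, "dy": -8.56, "dz": -2.5, "jaw": -1.0}, {"rx": 0.0, "ry": 0.0, "rz": -2.44, "dx": 4.33, "dy": -8.56, "dz": -2.5, "jaw": -1.0}, {"rx": 0.0, "ry": 0.0, "rz": -2.44, "dx": 4.33, "dy": -8.56, "dz": -2.5, "jaw": -1.0}, {"rx": 0.0, "ry": 0.0, "rz": -2.44, "dx": 4.33, "dy": -8.56, "dz": -2.5, "jaw": -1.0}, {"rx": 0.0, "ry": 0.0, "rz": -2.44, "dx": 4.33, "dy": -8.56, "dz": -2.5, "jaw": -1.0}])

```text
time_s: 2.98
eef_pos: [0.2501, -0.2973, 0.4805]
eef_rot: [[0.766, 0.643, 0.001], [0.643, -0.766, -0.001], [0.0, 0.001, -1.0]]
contact_force: [0.2, -0.9, 0.4]
width: 0.999
```

Run:
```python
from h import *
save(head(20.443),[.218,-.586,.405])
applied(dx=4.33,dy=-8.56,dz=-2.5,rz=-2.44);print(load()[1])
print(inc(head(81.9),[.473,.276,.34]))
```

```text
[ 0.25 -0.3   0.48]
{'dx': 18.03, 'dy': -9.94, 'dz': 4.67, 'rx': 0.0, 'ry': 0.0, 'rz': -5.24}
```

>>> step_arm(increments=[{"rx": 0.0, "ry": 0.0, "rz": -5.24, "dx": 18.03, "dy": -9.94, "dz": 4.67, "jaw": -1.0}, {"rx": 0.0, "ry": 0.0, "rz": -5.24, "dx": 18.03, "dy": -9.94, "dz": 4.67, "jaw": -1.0}, {"rx": 0.0, "ry": 0.0, "rz": -5.24, "dx": 18.03, "dy": -9.94, "dz": 4.67, "jaw": -1.0}, {"rx": 0.0, "ry": 0.0, "rz": -5.24, "dx": 18.03, "dy": -9.94, "dz": 4.67, "jaw": -1.0}, {"rx": 0.0, "ry": 0.0, "rz": -5.24, "dx": 18.03, "dy": -9.94, "dz": 4.67, "jaw": -1.0}, {"rx": 0.0, "ry": 0.0, "rz": -5.24, "dx": 18.03, "dy": -9.94, "dz": 4.67, "jaw": -1.0}, {"rx": 0.0, "ry": 0.0, "rz": -5.24, "dx": 18.03, "dy": -9.94, "dz": 4.67, "jaw": -1.0}, {"rx": 0.0, "ry": 0.0, "rz": -5.24, "dx": 18.03, "dy": -9.94, "dz": 4.67, "jaw": -1.0}, {"rx": 0.0, "ry": 0.0, "rz": -5.24, "dx": 18.03, "dy": -9.94, "dz": 4.67, "jaw": -1.0}, {"rx": 0.0, "ry": 0.0, "rz": -5.24, "dx": 18.03, "dy": -9.94, "dz": 4.67, "jaw": -1.0}, {"rx": 0.0, "ry": 0.0, "rz": -5.24, "dx": 18.03, "dy": -9.94, "dz": 4.67, "jaw": -1.0}, {"rx": 0.0, "ry": 0.0, "rz": -5.24, "dx": 18.03, "dy": -9.94, "dz": 4.67, "jaw": -1.0}])

```text
time_s: 4.47
eef_pos: [0.4732, 0.2766, 0.3393]
eef_rot: [[0.14, 0.99, -0.001], [0.99, -0.14, -0.001], [-0.001, -0.001, -1.0]]
contact_force: [-0.9, -0.1, 0.0]
width: 1.001
```

```bash
cat >> h.py <<'E'
class W:
    def __init__(s):
        o=r.observe();T=np.eye(4);T[:3,:3]=o['eef_rot'];T[:3,3]=o['eef_pos'];s.o=o
        s.im=r.capture("wrist");s.i=r.camera_info("wrist");s.M=T@s.i["mount"]
    def ray(s,p,z):
        M=s.M;d=M[:3,:3]@np.linalg.inv(s.i["intrinsics"])@np.array([p[0],p[1],1.]);return M[:3,3]+d*(z-M[2,3])/d[2]
    def proj(s,X):
        q=s.i["intrinsics"]@(np.linalg.inv(s.M)@np.append(X,1))[:3];return q[:2]/q[2]
E
python3 - <<'E'
from h import *
applied(dx=18.03,dy=-9.94,dz=4.67,rz=-5.24)
w=W();o=w.o
print(o['eef_pos'],o['eef_rot'],o['contact_force'],o['qpos'],load()[1])
cv2.imwrite("pics/w1.png",w.im)
for t in["pole","rest_seat","rest"]:
    s=r.spot_point("wrist",t)
    for d in s[:2]:print(t,d['p'],d['point'],w.ray(d['point'],.083 if t!="rest" else 0))
print("pred origin",w.proj([.473,.276,.083]))
m=r.outline_of("wrist","pole")
if m:
    mm=m[0]['mask'];print(m[0]['p'],mm.sum())
    for row in range(0,420,40):
        c=np.where(mm[row])[0]
        if len(c):
            a=w.ray((c[0],row),.096);b=w.ray((c[-1],row),.096);print(row,c[0],c[-1],a,b,np.linalg.norm(a-b))
E
```

```text
[0.4732 0.2766 0.3393] [[ 0.1401  0.9901 -0.001 ]
 [ 0.9901 -0.1401 -0.0009]
 [-0.001  -0.0009 -1.    ]] [-0.8866 -0.0897  0.0352] [ 23.553   10.6313 -16.3132  63.1303  -0.0216 121.6081] [0.4731 0.276  0.3399]
pole 0.87 [278.3, 219.0] [0.4711 0.2757 0.083 ]
rest_seat 0.6 [283.9, 220.7] [0.475  0.2738 0.083 ]
rest 0.63 [281.9, 190.6] [0.4731 0.2727 0.    ]
pred origin [280.7581 218.2618]
0.59 10035
0 267 295 [0.4845 0.4107 0.096 ] [0.5    0.4086 0.096 ] 0.015581048603287519
40 266 296 [0.4809 0.391  0.096 ] [0.498  0.3886 0.096 ] 0.017287304952840685
80 267 296 [0.4781 0.3696 0.096 ] [0.4953 0.3672 0.096 ] 0.017326830239917105
120 266 294 [0.4739 0.3468 0.096 ] [0.4911 0.3444 0.096 ] 0.017369586922900318
160 268 294 [0.4713 0.3219 0.096 ] [0.4879 0.3196 0.096 ] 0.016770459382165884
200 268 294 [0.4672 0.2951 0.096 ] [0.4844 0.2927 0.096 ] 0.01746528206561558
240 268 293 [0.4626 0.266  0.096 ] [0.48   0.2636 0.096 ] 0.01751945170344284
280 269 292 [0.4584 0.2342 0.096 ] [0.4751 0.2319 0.096 ] 0.01684601893271465
320 268 292 [0.4523 0.1996 0.096 ] [0.4705 0.197  0.096 ] 0.018410197494766703
360 271 289 [0.4488 0.1611 0.096 ] [0.4631 0.1591 0.096 ] 0.014493363855032682
```

View pics/w1.png

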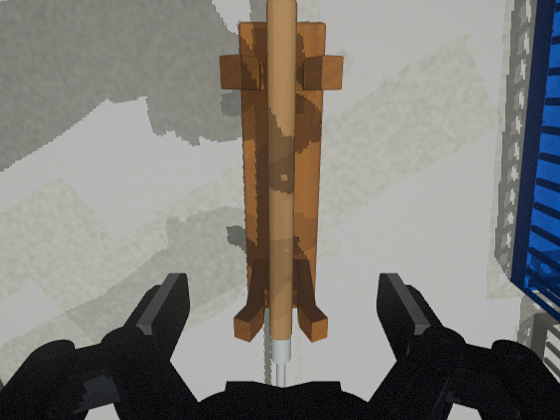

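>>> step_arm(increments=[{"rx": 0.0, "ry": 0.0, "rz": 0.0, "dx": 0.0, "dy": 0.0, "dz": 1.7, "jaw": -1.0}, {"rx": 0.0, "ry": 0.0, "rz": 0.0, "dx": 0.0, "dy": 0.0, "dz": 3.4, "jaw": -1.0}, {"rx": 0.0, "ry": 0.0, "rz": 0.0, "dx": 0.0, "dy": 0.0, "dz": 3.4, "jaw": -0.5}, {"rx": 0.0, "ry": 0.0, "rz": 0.0, "dx": 0.0, "dy": 0.0, "dz": 3.4, "jaw": 1.0}, {"rx": 0.0, "ry": 0.0, "rz": 0.0, "dx": 0.0, "dy": 0.0, "dz": 3.4, "jaw": 1.0}, {"rx": 0.0, "ry": 0.0, "rz": 0.0, "dx": 0.0, "dy": 0.0, "dz": 3.4, "jaw": 1.0}, {"rx": 0.0, "ry": 0.0, "rz": 0.0, "dx": 0.0, "dy": 0.0, "dz": 3.4, "jaw": 1.0}], newtons=100)

```text
time_s: 5.6
eef_pos: [0.4745, 0.2769, 0.2402]
eef_rot: [[0.141, 0.99, 0.004], [0.99, -0.141, 0.002], [0.002, 0.004, -1.0]]
contact_force: [-0.0, 0.2, 6.6]
width: 0.197
```

Run:
```python
from h import *
applied(dz=3.4)
o=r.observe();print(o['time_s'],o['eef_pos'],o['contact_force'],o['width']*85,load()[1])
print(inc(load()[0],load()[1]+[0,0,.1]))
```

```text
5.6 [0.4745 0.2769 0.2402] [-0.0339  0.2301  6.6115] 16.757820022356075 [0.4731 0.276  0.2379]
{'dx': 0.0, 'dy': 0.0, 'dz': -3.33, 'rx': 0.0, 'ry': 0.0, 'rz': 0.0}
```

>>> step_arm(increments=[{"rx": 0.0, "ry": 0.0, "rz": 0.0, "dx": 0.0, "dy": 0.0, "dz": -1.0, "jaw": 1.0}, {"rx": 0.0, "ry": 0.0, "rz": 0.0, "dx": 0.0, "dy": 0.0, "dz": -2.5, "jaw": 1.0}, {"rx": 0.0, "ry": 0.0, "rz": 0.0, "dx": 0.0, "dy": 0.0, "dz": -4.5, "jaw": 1.0}, {"rx": 0.0, "ry": 0.0, "rz": 0.0, "dx": 0.0, "dy": 0.0, "dz": -6.5, "jaw": 1.0}, {"rx": 0.0, "ry": 0.0, "rz": 0.0, "dx": 0.0, "dy": 0.0, "dz": -6.5, "jaw": 1.0}])

```text
time_s: 6.22
eef_pos: [0.475, 0.2771, 0.4399]
eef_rot: [[0.141, 0.99, 0.013], [0.99, -0.141, 0.005], [0.007, 0.012, -1.0]]
contact_force: [0.6, 0.2, -1.7]
width: 0.196
```

```bash
cat >> h.py <<'E'
EYE=np.array([.558,-.393,.345]);XH=np.radians(-97.9)   # hutch x dir
def eye_at(th):
    a=np.array([np.cos(XH),np.sin(XH),0]);z=np.array([0,0,1.])
    H=EYE+.042*a-.145*z
    return H+.145*(-np.sin(th)*a+np.cos(th)*z)+.042*(-np.cos(th)*a-np.sin(th)*z)
OFF=np.zeros(3)  # correction: hook actual minus nominal, in pole frame
def tcp_for(hook,tilt,h=81.9):
    R=head(h,tilt);px=-R[:,0];pz=-R[:,2]
    g=np.asarray(hook)-.270*px+.016*pz-(R*[-1,1,-1])@OFF
    return R,g-.155*R[:,2]
def show(hook,tilt,h=81.9):
    R,p=tcp_for(hook,tilt,h);return inc(R,p),p
E
python3 - <<'E'
from h import *
applied(dz=-6.5)
o=r.observe();print(o['time_s'],o['eef_pos'],o['contact_force'],load()[1])
print(show(EYE+np.array([.0082,.0594,.045]),15))
for th in(0,.5,.9,1.0):print(th,eye_at(th),tcp_for(eye_at(th),28)[1], grasp(tcp_for(eye_at(th),28)[1],head(81.9,28)))
E
```

```text
6.225 [0.475  0.2771 0.4399] [ 0.6478  0.2364 -1.6628] [0.4731 0.276  0.4329]
({'dx': -9.51, 'dy': 5.94, 'dz': -1.75, 'rx': -0.0, 'ry': -1.87, 'rz': -0.0}, array([ 0.6092, -0.0316,  0.4853]))
0 [ 0.558 -0.393  0.345] [ 0.6029 -0.0775  0.3692] [ 0.5926 -0.1495  0.2324]
0.5 [ 0.5668 -0.3292  0.3071] [ 0.6117 -0.0137  0.3313] [ 0.6015 -0.0858  0.1945]
0.9 [ 0.5714 -0.2962  0.2572] [0.6163 0.0193 0.2815] [ 0.6061 -0.0528  0.1446]
1.0 [ 0.5721 -0.2913  0.243 ] [0.617  0.0242 0.2672] [ 0.6068 -0.0478  0.1304]
```

>>> step_arm(increments=[{"rx": 0.0, "ry": -0.93, "rz": 0.0, "dx": -4.75, "dy": 2.97, "dz": -1.0, "jaw": 1.0}, {"rx": 0.0, "ry": -0.93, "rz": 0.0, "dx": -4.75, "dy": 2.97, "dz": -1.0, "jaw": 1.0}, {"rx": 0.0, "ry": -0.93, "rz": 0.0, "dx": -4.75, "dy": 2.97, "dz": -1.0, "jaw": 1.0}, {"rx": 0.0, "ry": -1.87, "rz": 0.0, "dx": -9.51, "dy": 5.94, "dz": -1.75, "jaw": 1.0}, {"rx": 0.0, "ry": -1.87, "rz": 0.0, "dx": -9.51, "dy": 5.94, "dz": -1.75, "jaw": 1.0}, {"rx": 0.0, "ry": -1.87, "rz": 0.0, "dx": -9.51, "dy": 5.94, "dz": -1.75, "jaw": 1.0}, {"rx": 0.0, "ry": -1.87, "rz": 0.0, "dx": -9.51, "dy": 5.94, "dz": -1.75, "jaw": 1.0}, {"rx": 0.0, "ry": -1.87, "rz": 0.0, "dx": -9.51, "dy": 5.94, "dz": -1.75, "jaw": 1.0}])

```text
time_s: 7.22
eef_pos: [0.6091, -0.0312, 0.4839]
eef_rot: [[0.136, 0.99, -0.039], [0.957, -0.142, -0.255], [-0.258, -0.002, -0.966]]
contact_force: [0.3, 0.3, -2.5]
width: 0.19
```

Run:
```python
from h import *
applied(dx=-9.51,dy=5.94,dz=-1.75,ry=-1.87)
o=r.observe();print(o['time_s'],o['eef_pos'],o['contact_force'],load()[1],o['qpos'])
pts={}
for c in["scene","top"]:
    im=r.capture(c);cv2.imwrite(f"pics/{c}2.png",im)
    for t in["hook","eye"]:
        s=r.spot_point(c,t);print(c,t,[(round(d['p'],2),d['point']) for d in s[:2]])
        if s:pts[c,t]=s[0]['point']
    X=EYE+np.array([.0082,.0594,.045]);print("expected hook",proj(c,X),"eye",proj(c,EYE))
    u,v=[int(k) for k in proj(c,X)]
    s=im[max(0,v-60):v+60,max(0,u-80):u+80];cv2.imwrite(f"pics/{c}2c.png",cv2.resize(s,None,fx=5,fy=5,interpolation=cv2.INTER_CUBIC));print(max(0,u-80),max(0,v-60))
for t in["hook","eye"]:
    if("scene",t)in pts and("top",t)in pts:print(t,tri(pts["scene",t],pts["top",t]))
```

```text
7.225 [ 0.6091 -0.0312  0.4839] [ 0.2679  0.3359 -2.4697] [ 0.6092 -0.0316  0.4854] [ -6.1421  13.2137   4.0956  81.5514 -14.9103  92.065 ]
scene hook [(0.96, [179.8, 180.1])]
scene eye [(0.94, [154.7, 188.0])]
expected hook [177.9702 178.6315] eye [155.8645 190.3576]
97 118
top hook [(0.66, [379.0, 169.1])]
top eye [(0.91, [402.3, 173.6]), (0.21, [357.8, 236.6])]
expected hook [381.807  169.2112] eye [403.6227 175.2263]
301 109
hook (array([ 0.5674, -0.3292,  0.3862]), [array([0.625 , 0.0031]), array([ 0.4391, -0.056 ])])
eye (array([ 0.5604, -0.3894,  0.3561]), [array([1.3185, 0.013 ]), array([ 0.9307, -0.1553])])
```

View pics/scene2c.png

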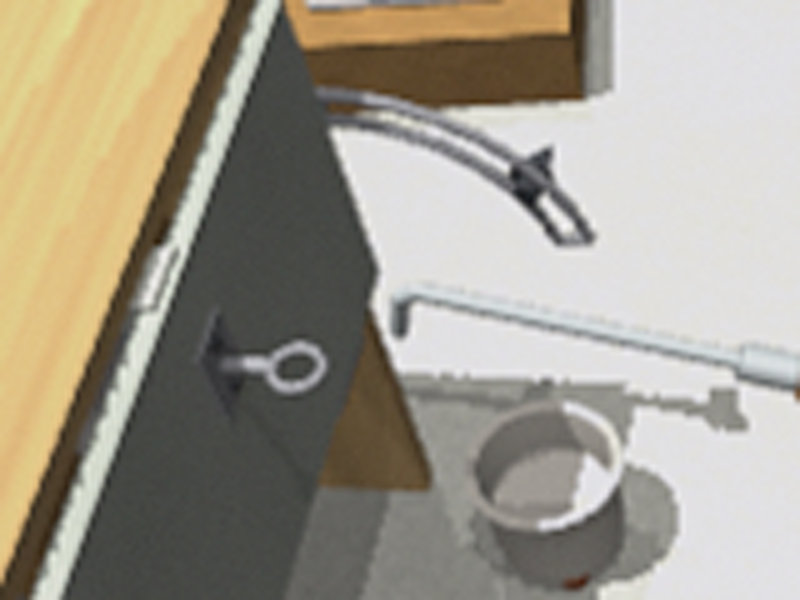

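View pics/top2c.png

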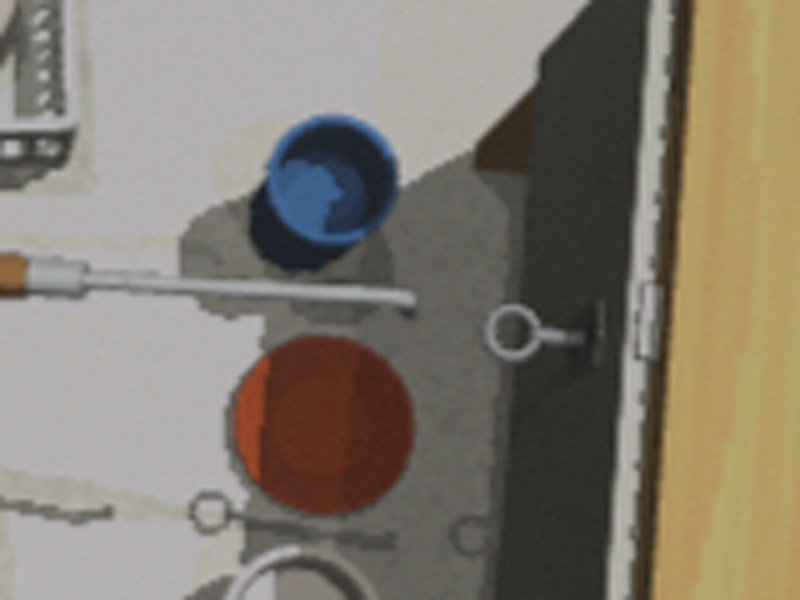

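View pics/scene2.png

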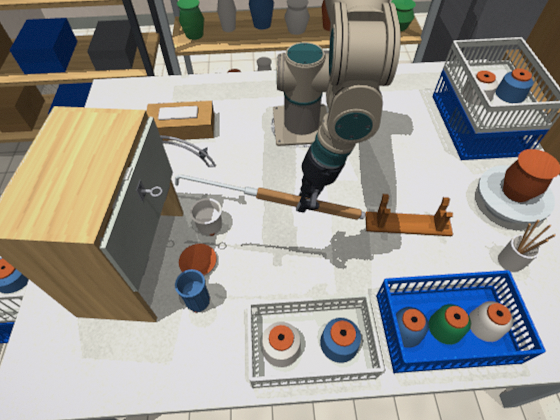

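Run:
```python
from h import *
h,e1=tri((177.2,180.6),(382,170));e,e2=tri((156.2,191.4),(403.6,175.2))
print(h,e1,e,e2,"rel",h-e,"want",[.0082,.0594,.045])
o=r.observe();R=o['eef_rot'];g=o['eef_pos']+.155*R[:,2];print("hook by TCP",g+.27*-R[:,0]-.016*-R[:,2],"grip tilt",np.degrees(np.arcsin(-R[2,0])))
f=lambda c,x,y:(x/5+c[0],y/5+c[1])
# rod slope: scene points along rod axis; top
hs,ht=f((97,118),412,290),f((301,109),400,298)
fs,ft=f((97,118),735,358),f((301,109),85,277)
a=tri(hs,ht)[0];b=tri(fs,ft)[0];print(a,b,np.linalg.norm(a-b),"tilt",np.degrees(np.arcsin((a-b)[2]/np.linalg.norm(a-b))),"head",np.degrees(np.arctan2(*(a-b)[[1,0]])))
```

```text
[ 0.5656 -0.336   0.383 ] [array([0.3741, 0.0027]), array([ 0.2631, -0.0342])] [ 0.5585 -0.3934  0.3419] [array([-0.1899, -0.0033]), array([-0.134,  0.021])] rel [0.0071 0.0574 0.0411] want [0.0082, 0.0594, 0.045]
hook by TCP [ 0.5665 -0.3322  0.3895] grip tilt 14.952692742115959
[ 0.5662 -0.3296  0.3982] [ 0.5866 -0.1949  0.3647] 0.1402194985099771 tilt 13.828057863245917 head -98.60672463156251
```

```bash
sed -i 's/^OFF=.*/OFF=np.array([.002,0,-.003])/' h.py
python3 - <<'E'
from h import *
R=head(81.9,15);pz=-R[:,2]
print(show(EYE+.036*pz,15),show(EYE,15))
E
```

```text
({'dx': -1.47, 'dy': 0.01, 'dz': 0.67, 'rx': -0.0, 'ry': -0.0, 'rz': -0.0}, array([ 0.6027, -0.0791,  0.4774])) ({'dx': -1.47, 'dy': 0.01, 'dz': 1.87, 'rx': -0.0, 'ry': -0.0, 'rz': -0.0}, array([ 0.6014, -0.0883,  0.4427]))
```

>>> step_arm(increments=[{"rx": 0.0, "ry": 0.0, "rz": 0.0, "dx": -0.8, "dy": 0.0, "dz": 0.3, "jaw": 1.0}, {"rx": 0.0, "ry": 0.0, "rz": 0.0, "dx": -1.47, "dy": 0.0, "dz": 0.6, "jaw": 1.0}, {"rx": 0.0, "ry": 0.0, "rz": 0.0, "dx": -1.47, "dy": 0.0, "dz": 0.6, "jaw": 1.0}, {"rx": 0.0, "ry": 0.0, "rz": 0.0, "dx": -1.47, "dy": 0.0, "dz": 0.6, "jaw": 1.0}])

```text
time_s: 8.02
eef_pos: [0.6027, -0.078, 0.4791]
eef_rot: [[0.137, 0.99, -0.037], [0.957, -0.141, -0.255], [-0.258, -0.0, -0.966]]
contact_force: [0.5, -0.2, -1.2]
width: 0.191
```

```bash
cat >> h.py <<'E'
def look(tag,X,nets=("hook","eye"),w=50,hh=38):
    pts={}
    for c in["scene","top"]:
        im=r.capture(c);cv2.imwrite(f"pics/{c}{tag}full.png",im)
        for t in nets:
            s=r.spot_point(c,t)
            if s:pts[c,t]=s[0]['point'];print(c,t,round(s[0]['p'],2),np.round(s[0]['point'],1))
        u,v=[int(k) for k in proj(c,X)];x0,y0=max(0,u-w),max(0,v-hh)
        s=im[y0:v+hh,x0:u+w];cv2.imwrite(f"pics/{c}{tag}.png",cv2.resize(s,None,fx=8,fy=8,interpolation=cv2.INTER_CUBIC));print(c,"crop origin",x0,y0,"f8; proj",proj(c,X))
    for t in nets:
        if("scene",t)in pts and("top",t)in pts:print(t,tri(pts["scene",t],pts["top",t]))
E
python3 - <<'E'
from h import *
applied(dx=-1.47,dz=.6)
o=r.observe();print(o['time_s'],o['eef_pos'],o['contact_force'],load()[1])
look("3",EYE)
E
```

```text
8.025 [ 0.6027 -0.078   0.4791] [ 0.5268 -0.2023 -1.161 ] [ 0.6025 -0.0784  0.4794]
scene hook 0.61 [157.6 181. ]
scene eye 0.59 [154.9 189.9]
scene crop origin 105 152 f8; proj [155.8645 190.3576]
top hook 0.91 [400.9 171.1]
top eye 0.82 [402.9 174.4]
top crop origin 353 137 f8; proj [403.6227 175.2263]
hook (array([ 0.562 , -0.3785,  0.3812]), [array([0.3346, 0.0048]), array([ 0.2356, -0.0372])])
eye (array([ 0.5596, -0.392 ,  0.3486]), [array([0.9052, 0.0108]), array([ 0.6391, -0.1051])])
```

View pics/scene3.png

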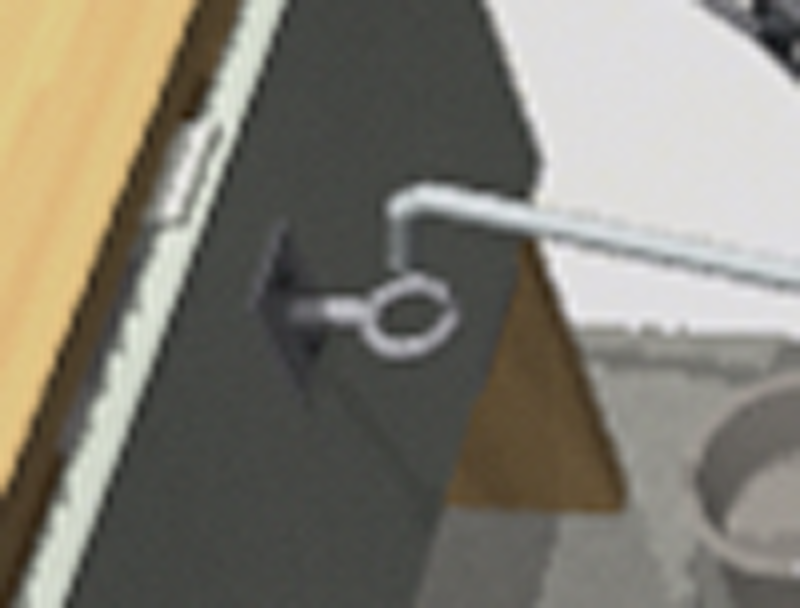

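View pics/top3.png

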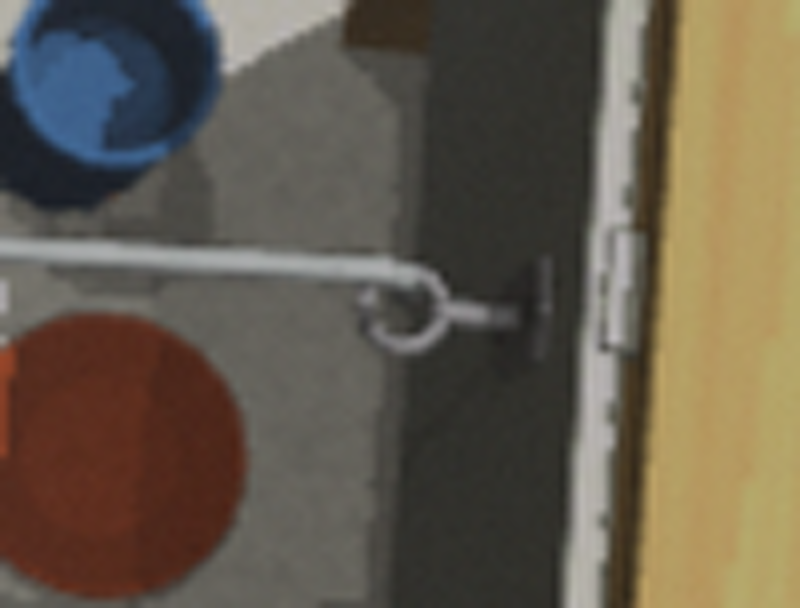

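Run:
```python
from h import *
R,p=load();px,py,pz=-R[:,0],R[:,1],-R[:,2]
g=p+.155*R[:,2]+(R*[-1,1,-1])@OFF
for z in(0,-.034):
    X=g+.27*px+z*pz;print(z,X,proj("scene",X),proj("top",X))
e=tri((156.25,191.75),(403.6,175.75));print(e)
b=tri((155.0,177.6),(403.6,170.6));print("bend",b); b2=tri((155.0,177.6),(404.2,170.8));print(b2[0])
print("tip",tri((155.1,185.2),(404.,173.2)))
```

```text
0 [ 0.5597 -0.3789  0.397 ] [155.8648 175.4159] [403.1737 170.8964]
-0.034 [ 0.5584 -0.3876  0.3641] [155.9669 184.9657] [403.379  173.7659]
(array([ 0.5576, -0.394 ,  0.3395]), [array([-0.1699, -0.0029]), array([-0.12  ,  0.0188])])
bend (array([ 0.5612, -0.3816,  0.3918]), [array([0.1895, 0.003 ]), array([ 0.1335, -0.0215])])
[ 0.5607 -0.3825  0.3914]
tip (array([ 0.5596, -0.389 ,  0.3649]), [array([0.0683, 0.0011]), array([ 0.0482, -0.0077])])
```

>>> step_arm(increments=[{"rx": 0.0, "ry": 0.0, "rz": 0.0, "dx": 0.05, "dy": -0.05, "dz": 0.2, "jaw": 1.0}, {"rx": 0.0, "ry": 0.0, "rz": 0.0, "dx": 0.05, "dy": -0.05, "dz": 0.4, "jaw": 1.0}, {"rx": 0.0, "ry": 0.0, "rz": 0.0, "dx": 0.05, "dy": -0.05, "dz": 0.6, "jaw": 1.0}, {"rx": 0.0, "ry": 0.0, "rz": 0.0, "dx": 0.05, "dy": -0.05, "dz": 0.8, "jaw": 1.0}, {"rx": 0.0, "ry": 0.0, "rz": 0.0, "dx": 0.05, "dy": -0.05, "dz": 0.8, "jaw": 1.0}])

```text
time_s: 8.95
eef_pos: [0.6004, -0.0827, 0.4546]
eef_rot: [[0.136, 0.99, -0.038], [0.956, -0.141, -0.255], [-0.258, -0.002, -0.966]]
contact_force: [-0.0, -0.2, -1.1]
width: 0.195
```

Run:
```python
from h import *
applied(dx=.05,dy=-.05,dz=.8)
o=r.observe();print(o['time_s'],o['eef_pos'],o['contact_force'],o['ft_torque'],load()[1])
look("4",EYE,())
```

```text
8.95 [ 0.6004 -0.0827  0.4546] [-0.0143 -0.166  -1.0579] [ 0.3409 -0.0107  0.0408] [ 0.6004 -0.0829  0.4558]
scene crop origin 105 152 f8; proj [155.8645 190.3576]
top crop origin 353 137 f8; proj [403.6227 175.2263]
```

View pics/scene4.png

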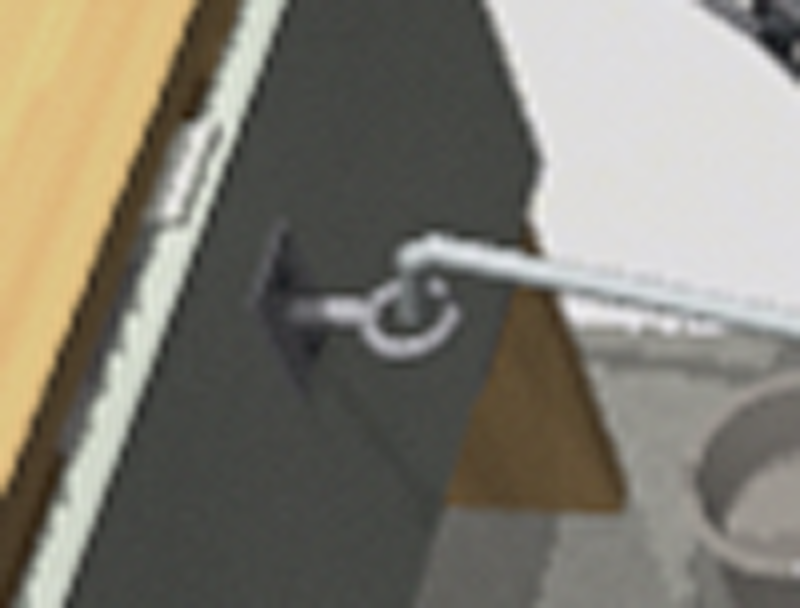

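View pics/top4.png

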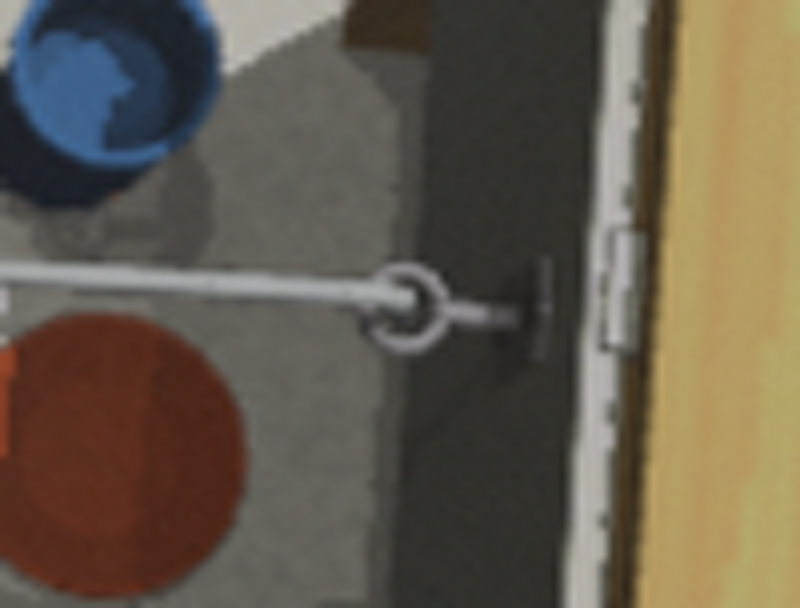

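>>> step_arm(increments=[{"rx": 0.0, "ry": 0.0, "rz": 0.0, "dx": 0.0, "dy": 0.0, "dz": 0.2, "jaw": 1.0}, {"rx": 0.0, "ry": 0.0, "rz": 0.0, "dx": 0.0, "dy": 0.0, "dz": 0.45, "jaw": 1.0}, {"rx": 0.0, "ry": 0.0, "rz": 0.0, "dx": 0.0, "dy": 0.0, "dz": 0.45, "jaw": 1.0}, {"rx": 0.0, "ry": 0.0, "rz": 0.0, "dx": 0.0, "dy": 0.0, "dz": 0.45, "jaw": 1.0}])

```text
time_s: 9.55
eef_pos: [0.6001, -0.086, 0.4424]
eef_rot: [[0.136, 0.99, -0.037], [0.956, -0.141, -0.256], [-0.258, -0.0, -0.966]]
contact_force: [-0.1, 0.9, -0.7]
width: 0.19
```

Run:
```python
from h import *
applied(dz=.45)
o=r.observe();print(o['time_s'],o['eef_pos'],o['contact_force'],o['ft_torque'],load()[1])
look("5",EYE,())
```

```text
9.55 [ 0.6001 -0.086   0.4424] [-0.0714  0.8758 -0.6853] [ 0.3628 -0.0274  0.0648] [ 0.5999 -0.0863  0.4428]
scene crop origin 105 152 f8; proj [155.8645 190.3576]
top crop origin 353 137 f8; proj [403.6227 175.2263]
```

View pics/scene5.png

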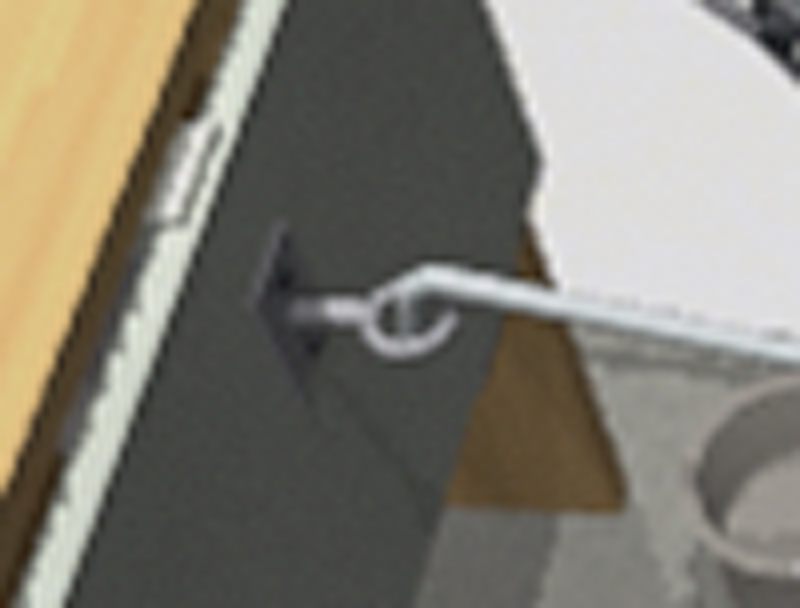

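View pics/top5.png

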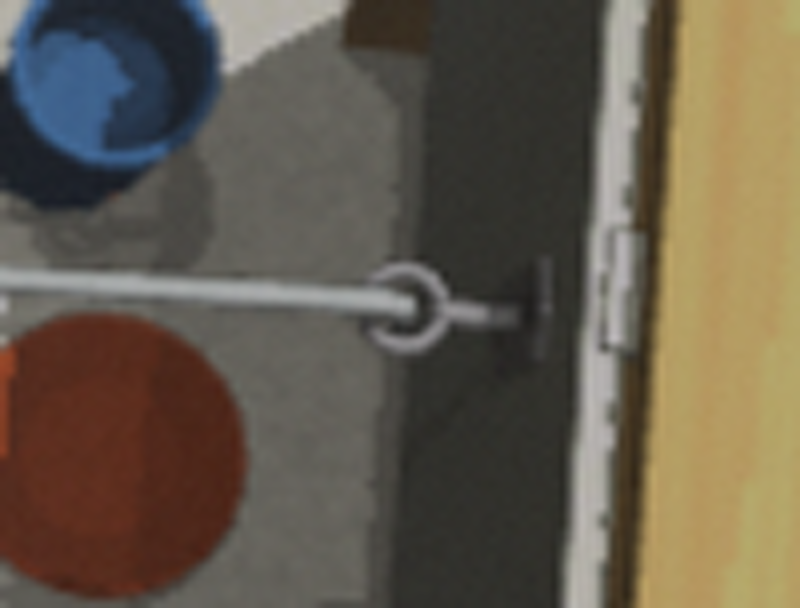

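>>> step_arm(increments=[{"rx": 0.0, "ry": 0.0, "rz": 0.0, "dx": 0.1, "dy": 0.0, "dz": 0.0, "jaw": 1.0}, {"rx": 0.0, "ry": 0.0, "rz": 0.0, "dx": 0.17, "dy": 0.0, "dz": 0.0, "jaw": 1.0}, {"rx": 0.0, "ry": 0.0, "rz": 0.0, "dx": 0.22, "dy": 0.0, "dz": 0.0, "jaw": 1.0}, {"rx": 0.0, "ry": 0.0, "rz": 0.0, "dx": 0.25, "dy": 0.0, "dz": 0.0, "jaw": 1.0}])

```text
time_s: 10.15
eef_pos: [0.6012, -0.0804, 0.441]
eef_rot: [[0.138, 0.99, -0.037], [0.955, -0.143, -0.262], [-0.264, 0.001, -0.964]]
contact_force: [-1.1, -11.3, -0.9]
width: 0.193
```

>>> step_arm(increments=[{"rx": 0.0, "ry": 0.0, "rz": 0.0, "dx": 0.03, "dy": 0.0, "dz": 0.01, "jaw": 1.0}, {"rx": 0.0, "ry": 0.0, "rz": 0.0, "dx": 0.06, "dy": 0.0, "dz": 0.01, "jaw": 1.0}])

```text
time_s: 10.4
eef_pos: [0.6014, -0.0798, 0.4406]
eef_rot: [[0.138, 0.99, -0.037], [0.954, -0.143, -0.265], [-0.267, 0.001, -0.964]]
contact_force: [-2.4, -14.2, -0.7]
width: 0.192
```

>>> step_arm(increments=[{"rx": 0.0, "ry": 0.0, "rz": 0.0, "dx": 0.03, "dy": 0.0, "dz": 0.0, "jaw": 1.0}, {"rx": 0.0, "ry": 0.0, "rz": 0.0, "dx": 0.03, "dy": 0.0, "dz": 0.0, "jaw": 1.0}])

```text
time_s: 10.65
eef_pos: [0.6015, -0.0793, 0.4404]
eef_rot: [[0.139, 0.99, -0.037], [0.953, -0.144, -0.265], [-0.268, 0.001, -0.963]]
contact_force: [-1.0, -13.9, -0.4]
width: 0.194
```

Run:
```python
from h import *
applied(dx=.25);applied(dx=.06,dz=.01);applied(dx=.03)
for _ in range(3):
    o=r.observe();print(o['time_s'],o['eef_pos'],o['contact_force'],o['ft_torque'],load()[1])
look("6",EYE,())
```

```text
10.65 [ 0.6015 -0.0793  0.4404] [ -0.9645 -13.8841  -0.3995] [-1.8672  0.2219  0.1823] [ 0.6013 -0.0767  0.4399]
10.65 [ 0.6015 -0.0793  0.4404] [ -0.9645 -13.8841  -0.3995] [-1.8672  0.2219  0.1823] [ 0.6013 -0.0767  0.4399]
10.65 [ 0.6015 -0.0793  0.4404] [ -0.9645 -13.8841  -0.3995] [-1.8672  0.2219  0.1823] [ 0.6013 -0.0767  0.4399]
scene crop origin 105 152 f8; proj [155.8645 190.3576]
top crop origin 353 137 f8; proj [403.6227 175.2263]
```

View pics/scene6.png

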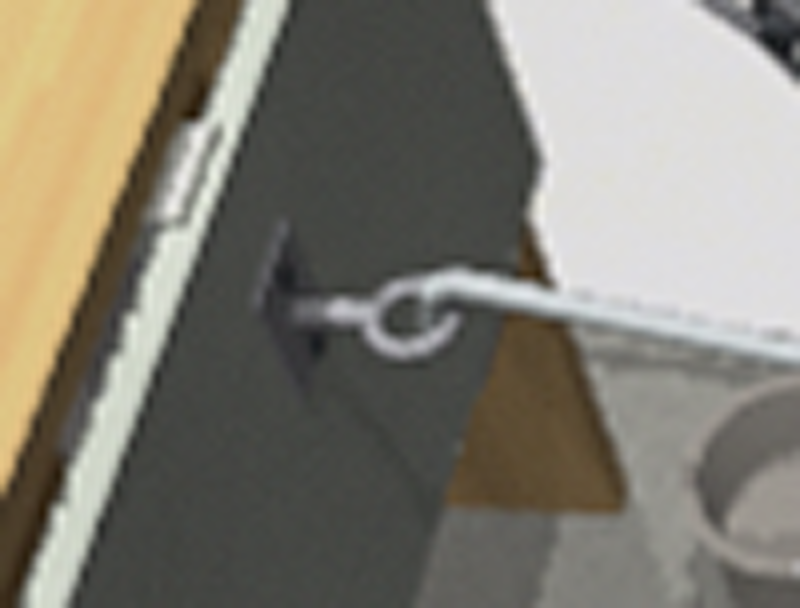

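View pics/top6.png

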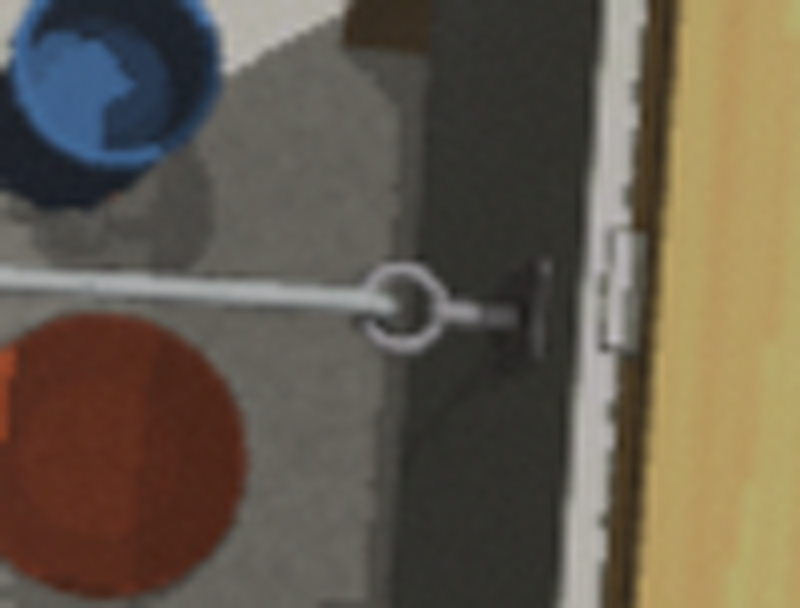

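>>> step_arm(increments=[{"rx": 0.0, "ry": 0.0, "rz": 0.0, "dx": 0.03, "dy": 0.0, "dz": 0.01, "jaw": 1.0}, {"rx": 0.0, "ry": 0.0, "rz": 0.0, "dx": 0.06, "dy": 0.0, "dz": 0.01, "jaw": 1.0}, {"rx": 0.0, "ry": 0.0, "rz": 0.0, "dx": 0.08, "dy": 0.0, "dz": 0.02, "jaw": 1.0}])

```text
time_s: 11.12
eef_pos: [0.6018, -0.0765, 0.4391]
eef_rot: [[0.139, 0.99, -0.037], [0.954, -0.144, -0.263], [-0.266, 0.001, -0.964]]
contact_force: [-1.5, -10.0, -0.5]
width: 0.193
```

```bash
cat >> h.py <<'E'
def phi(th):return min(28,15+13*th/.75)
def rows(ths,s,up=0.0):
    for th in ths:
        R=head(81.9,phi(th));h=eye_at(th)+s*R[:,0]-up*R[:,2]+BIAS
        R,p=tcp_for(h,phi(th));d=inc(R,p);print(round(th,3),d)
BIAS=np.array([-.0015,.0002,0])
def hookcmd():
    R,p=load();g=p+.155*R[:,2]+(R*[-1,1,-1])@OFF;return g-.27*R[:,0]+.016*R[:,2]
E
python3 - <<'E'
from h import *
applied(dx=.08,dz=.02)
print(hookcmd(),(hookcmd()-EYE)@load()[0], load()[0].T@np.array([0,0,0]))
rows(np.arange(.05,.32,.03),.008)
E
```

```text
[ 0.5581 -0.3791  0.3408] [ 0.0144 -0.0018  0.0005] [0. 0. 0.]
0.05 {'dx': 0.13, 'dy': 0.01, 'dz': 0.14, 'rx': -0.0, 'ry': -0.11, 'rz': -0.0}
0.08 {'dx': 0.33, 'dy': 0.01, 'dz': 0.24, 'rx': -0.0, 'ry': -0.18, 'rz': -0.0}
0.11 {'dx': 0.53, 'dy': 0.01, 'dz': 0.34, 'rx': -0.0, 'ry': -0.24, 'rz': -0.0}
0.14 {'dx': 0.73, 'dy': 0.01, 'dz': 0.45, 'rx': -0.0, 'ry': -0.31, 'rz': -0.0}
0.17 {'dx': 0.93, 'dy': 0.0, 'dz': 0.57, 'rx': -0.0, 'ry': -0.37, 'rz': -0.0}
0.2 {'dx': 1.12, 'dy': 0.0, 'dz': 0.68, 'rx': -0.0, 'ry': -0.44, 'rz': -0.0}
0.23 {'dx': 1.32, 'dy': 0.0, 'dz': 0.81, 'rx': -0.0, 'ry': -0.5, 'rz': -0.0}
0.26 {'dx': 1.51, 'dy': 0.0, 'dz': 0.94, 'rx': -0.0, 'ry': -0.57, 'rz': -0.0}
0.29 {'dx': 1.7, 'dy': 0.0, 'dz': 1.07, 'rx': -0.0, 'ry': -0.63, 'rz': -0.0}
0.32 {'dx': 1.88, 'dy': 0.0, 'dz': 1.21, 'rx': -0.0, 'ry': -0.7, 'rz': -0.0}
```

>>> step_arm(increments=[{"rx": 0.0, "ry": -0.06, "rz": 0.0, "dx": 0.08, "dy": 0.0, "dz": 0.08, "jaw": 1.0}, {"rx": 0.0, "ry": -0.11, "rz": 0.0, "dx": 0.18, "dy": 0.0, "dz": 0.14, "jaw": 1.0}, {"rx": 0.0, "ry": -0.18, "rz": 0.0, "dx": 0.33, "dy": 0.0, "dz": 0.24, "jaw": 1.0}, {"rx": 0.0, "ry": -0.24, "rz": 0.0, "dx": 0.53, "dy": 0.0, "dz": 0.34, "jaw": 1.0}, {"rx": 0.0, "ry": -0.31, "rz": 0.0, "dx": 0.73, "dy": 0.0, "dz": 0.45, "jaw": 1.0}, {"rx": 0.0, "ry": -0.37, "rz": 0.0, "dx": 0.93, "dy": 0.0, "dz": 0.57, "jaw": 1.0}])

```text
time_s: 11.88
eef_pos: [0.605, -0.0517, 0.4144]
eef_rot: [[0.135, 0.99, -0.044], [0.942, -0.141, -0.306], [-0.309, -0.0, -0.951]]
contact_force: [-1.2, -4.9, -0.7]
width: 0.194
```

Run:
```python
from h import *
applied(dx=.93,dz=.57,ry=-.37)
o=r.observe();print(o['time_s'],o['eef_pos'],o['contact_force'],o['ft_torque'],load()[1])
look("7",eye_at(.15),())
rows(np.arange(.2,.51,.03),.008)
```

```text
11.875 [ 0.605  -0.0517  0.4144] [-1.2411 -4.9115 -0.731 ] [-0.3504  0.0461 -0.0169] [ 0.6048 -0.0522  0.4149]
scene crop origin 116 154 f8; proj [166.1385 192.9927]
top crop origin 343 136 f8; proj [393.6999 174.8372]
0.2 {'dx': 0.2, 'dy': 0.0, 'dz': 0.1, 'rx': -0.0, 'ry': -0.07, 'rz': -0.0}
0.23 {'dx': 0.4, 'dy': 0.0, 'dz': 0.22, 'rx': -0.0, 'ry': -0.13, 'rz': -0.0}
0.26 {'dx': 0.6, 'dy': 0.0, 'dz': 0.34, 'rx': -0.0, 'ry': -0.2, 'rz': -0.0}
0.29 {'dx': 0.79, 'dy': 0.0, 'dz': 0.46, 'rx': -0.0, 'ry': -0.26, 'rz': -0.0}
0.32 {'dx': 0.99, 'dy': 0.0, 'dz': 0.59, 'rx': -0.0, 'ry': -0.33, 'rz': -0.0}
0.35 {'dx': 1.18, 'dy': 0.0, 'dz': 0.72, 'rx': -0.0, 'ry': -0.39, 'rz': -0.0}
0.38 {'dx': 1.37, 'dy': 0.0, 'dz': 0.86, 'rx': -0.0, 'ry': -0.46, 'rz': -0.0}
0.41 {'dx': 1.56, 'dy': 0.0, 'dz': 1.0, 'rx': -0.0, 'ry': -0.52, 'rz': -0.0}
0.44 {'dx': 1.74, 'dy': 0.0, 'dz': 1.14, 'rx': -0.0, 'ry': -0.59, 'rz': -0.0}
0.47 {'dx': 1.92, 'dy': -0.0, 'dz': 1.3, 'rx': -0.0, 'ry': -0.65, 'rz': -0.0}
0.5 {'dx': 2.1, 'dy': -0.0, 'dz': 1.45, 'rx': -0.0, 'ry': -0.72, 'rz': -0.0}
```

View pics/scene7.png

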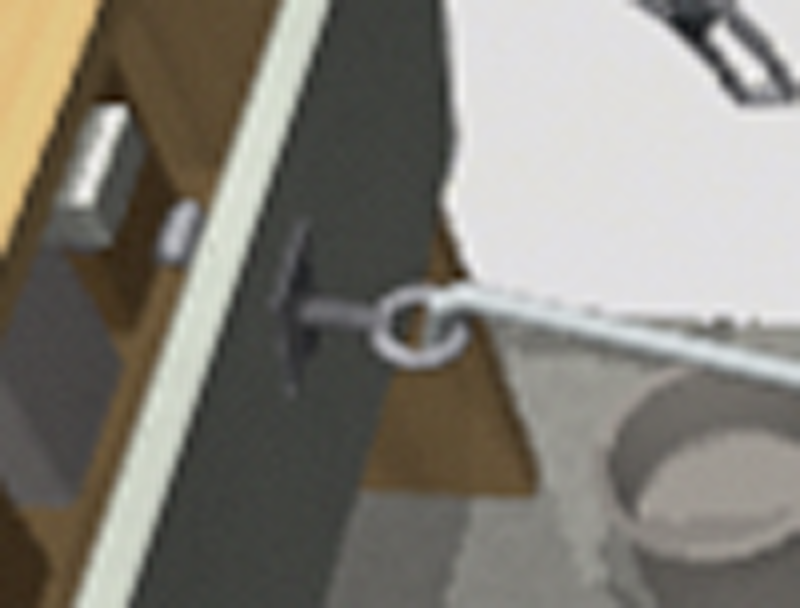

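View pics/top7.png

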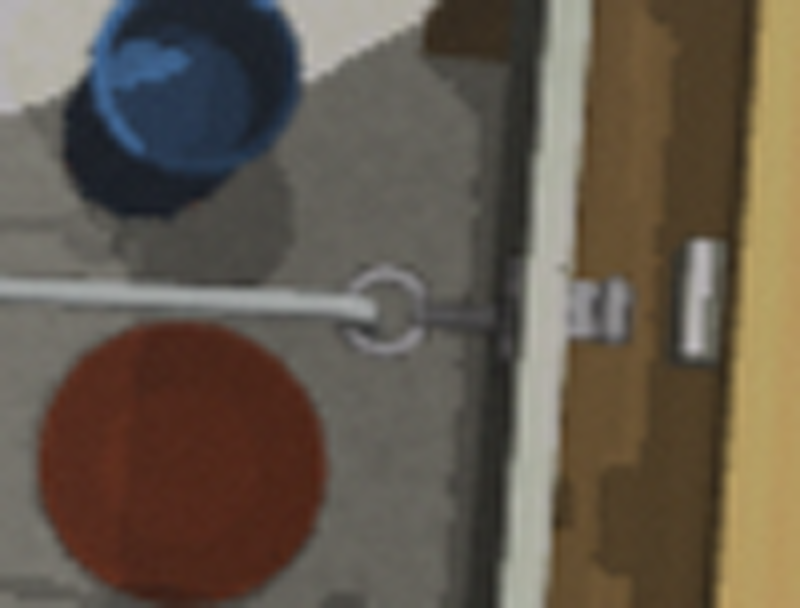

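>>> step_arm(increments=[{"rx": 0.0, "ry": -0.07, "rz": 0.0, "dx": 0.2, "dy": 0.0, "dz": 0.1, "jaw": 1.0}, {"rx": 0.0, "ry": -0.13, "rz": 0.0, "dx": 0.4, "dy": 0.0, "dz": 0.22, "jaw": 1.0}, {"rx": 0.0, "ry": -0.2, "rz": 0.0, "dx": 0.6, "dy": 0.0, "dz": 0.34, "jaw": 1.0}, {"rx": 0.0, "ry": -0.26, "rz": 0.0, "dx": 0.79, "dy": 0.0, "dz": 0.46, "jaw": 1.0}, {"rx": 0.0, "ry": -0.33, "rz": 0.0, "dx": 0.99, "dy": 0.0, "dz": 0.59, "jaw": 1.0}, {"rx": 0.0, "ry": -0.39, "rz": 0.0, "dx": 1.18, "dy": 0.0, "dz": 0.72, "jaw": 1.0}, {"rx": 0.0, "ry": -0.46, "rz": 0.0, "dx": 1.37, "dy": 0.0, "dz": 0.86, "jaw": 1.0}])

```text
time_s: 12.85
eef_pos: [0.6094, -0.0207, 0.377]
eef_rot: [[0.131, 0.99, -0.052], [0.92, -0.141, -0.365], [-0.368, -0.0, -0.93]]
contact_force: [-0.1, -4.5, -0.2]
width: 0.189
```

Run:
```python
from h import *
applied(dx=1.37,dz=.86,ry=-.46)
o=r.observe();print(o['time_s'],o['eef_pos'],o['contact_force'],o['ft_torque'],load()[1])
look("8",eye_at(.37),())
rows(np.arange(.41,.75,.03),.008)
```

```text
12.85 [ 0.6094 -0.0207  0.377 ] [-0.1088 -4.5465 -0.1753] [ 0.0471 -0.0401 -0.1272] [ 0.6092 -0.0214  0.3777]
scene crop origin 130 160 f8; proj [180.3303 198.2014]
top crop origin 330 136 f8; proj [380.0958 174.772 ]
0.41 {'dx': 0.2, 'dy': 0.0, 'dz': 0.13, 'rx': -0.0, 'ry': -0.06, 'rz': -0.0}
0.44 {'dx': 0.39, 'dy': 0.0, 'dz': 0.26, 'rx': -0.0, 'ry': -0.13, 'rz': -0.0}
0.47 {'dx': 0.58, 'dy': -0.0, 'dz': 0.4, 'rx': -0.0, 'ry': -0.19, 'rz': -0.0}
0.5 {'dx': 0.77, 'dy': -0.0, 'dz': 0.54, 'rx': -0.0, 'ry': -0.26, 'rz': -0.0}
0.53 {'dx': 0.96, 'dy': -0.0, 'dz': 0.69, 'rx': -0.0, 'ry': -0.32, 'rz': -0.0}
0.56 {'dx': 1.14, 'dy': -0.0, 'dz': 0.84, 'rx': -0.0, 'ry': -0.39, 'rz': -0.0}
0.59 {'dx': 1.32, 'dy': -0.0, 'dz': 1.0, 'rx': -0.0, 'ry': -0.45, 'rz': -0.0}
0.62 {'dx': 1.5, 'dy': -0.0, 'dz': 1.16, 'rx': -0.0, 'ry': -0.52, 'rz': -0.0}
0.65 {'dx': 1.68, 'dy': -0.0, 'dz': 1.33, 'rx': -0.0, 'ry': -0.58, 'rz': -0.0}
0.68 {'dx': 1.85, 'dy': -0.0, 'dz': 1.5, 'rx': -0.0, 'ry': -0.65, 'rz': -0.0}
0.71 {'dx': 2.02, 'dy': -0.0, 'dz': 1.67, 'rx': -0.0, 'ry': -0.71, 'rz': -0.0}
0.74 {'dx': 2.18, 'dy': -0.0, 'dz': 1.85, 'rx': -0.0, 'ry': -0.78, 'rz': -0.0}
```

View pics/scene8.png

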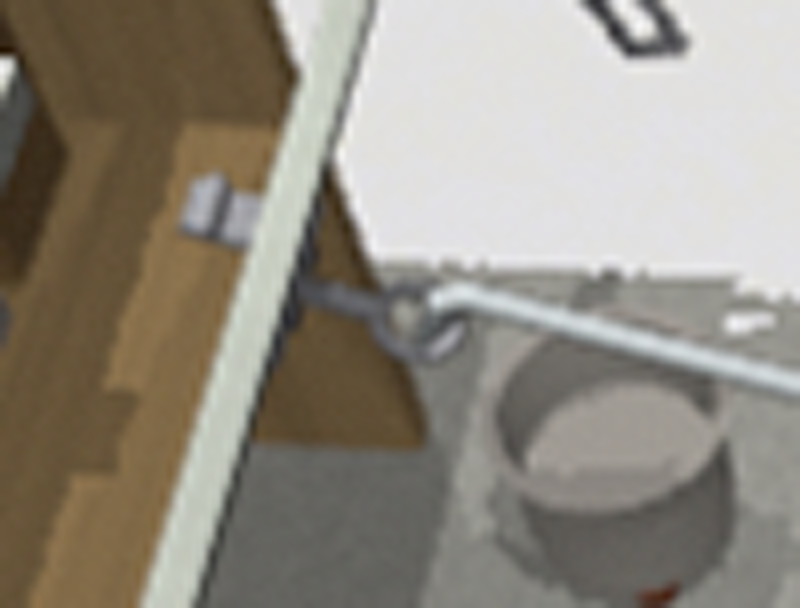

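>>> step_arm(increments=[{"rx": 0.0, "ry": -0.06, "rz": 0.0, "dx": 0.2, "dy": 0.0, "dz": 0.13, "jaw": 1.0}, {"rx": 0.0, "ry": -0.13, "rz": 0.0, "dx": 0.39, "dy": 0.0, "dz": 0.26, "jaw": 1.0}, {"rx": 0.0, "ry": -0.19, "rz": 0.0, "dx": 0.58, "dy": 0.0, "dz": 0.4, "jaw": 1.0}, {"rx": 0.0, "ry": -0.26, "rz": 0.0, "dx": 0.77, "dy": 0.0, "dz": 0.54, "jaw": 1.0}, {"rx": 0.0, "ry": -0.32, "rz": 0.0, "dx": 0.96, "dy": 0.0, "dz": 0.69, "jaw": 1.0}, {"rx": 0.0, "ry": -0.39, "rz": 0.0, "dx": 1.14, "dy": 0.0, "dz": 0.84, "jaw": 1.0}, {"rx": 0.0, "ry": -0.45, "rz": 0.0, "dx": 1.32, "dy": 0.0, "dz": 1.0, "jaw": 1.0}, {"rx": 0.0, "ry": -0.52, "rz": 0.0, "dx": 1.5, "dy": 0.0, "dz": 1.16, "jaw": 1.0}])

```text
time_s: 13.95
eef_pos: [0.6136, 0.008, 0.328]
eef_rot: [[0.127, 0.99, -0.062], [0.891, -0.141, -0.431], [-0.435, -0.0, -0.9]]
contact_force: [-0.5, -2.7, -0.1]
width: 0.192
```

Run:
```python
from h import *
applied(dx=1.5,dz=1.16,ry=-.52)
o=r.observe();print(o['time_s'],o['eef_pos'],o['contact_force'],o['ft_torque'],load()[1])
look("9",eye_at(.62),())
rows(np.arange(.64,.90,.02),.008)
```

```text
13.95 [0.6136 0.008  0.328 ] [-0.4931 -2.7292 -0.0925] [-0.2334  0.0118  0.1891] [0.6133 0.0074 0.3288]
scene crop origin 144 167 f8; proj [194.2164 205.5881]
top crop origin 316 137 f8; proj [366.9076 175.3933]
0.64 {'dx': 0.13, 'dy': -0.0, 'dz': 0.1, 'rx': -0.0, 'ry': -0.04, 'rz': -0.0}
0.66 {'dx': 0.25, 'dy': -0.0, 'dz': 0.21, 'rx': -0.0, 'ry': -0.08, 'rz': -0.0}
0.68 {'dx': 0.37, 'dy': -0.0, 'dz': 0.31, 'rx': -0.0, 'ry': -0.13, 'rz': -0.0}
0.7 {'dx': 0.49, 'dy': -0.0, 'dz': 0.42, 'rx': -0.0, 'ry': -0.17, 'rz': -0.0}
0.72 {'dx': 0.61, 'dy': -0.0, 'dz': 0.53, 'rx': -0.0, 'ry': -0.21, 'rz': -0.0}
0.74 {'dx': 0.73, 'dy': -0.0, 'dz': 0.64, 'rx': -0.0, 'ry': -0.26, 'rz': -0.0}
0.76 {'dx': 0.83, 'dy': -0.0, 'dz': 0.73, 'rx': -0.0, 'ry': -0.28, 'rz': -0.0}
0.78 {'dx': 0.92, 'dy': -0.0, 'dz': 0.78, 'rx': -0.0, 'ry': -0.28, 'rz': -0.0}
0.8 {'dx': 1.0, 'dy': -0.0, 'dz': 0.84, 'rx': -0.0, 'ry': -0.28, 'rz': -0.0}
0.82 {'dx': 1.08, 'dy': -0.0, 'dz': 0.9, 'rx': -0.0, 'ry': -0.28, 'rz': -0.0}
0.84 {'dx': 1.16, 'dy': -0.0, 'dz': 0.96, 'rx': -0.0, 'ry': -0.28, 'rz': -0.0}
0.86 {'dx': 1.24, 'dy': -0.0, 'dz': 1.03, 'rx': -0.0, 'ry': -0.28, 'rz': -0.0}
0.88 {'dx': 1.31, 'dy': -0.0, 'dz': 1.09, 'rx': -0.0, 'ry': -0.28, 'rz': -0.0}
```

View pics/scene9.png

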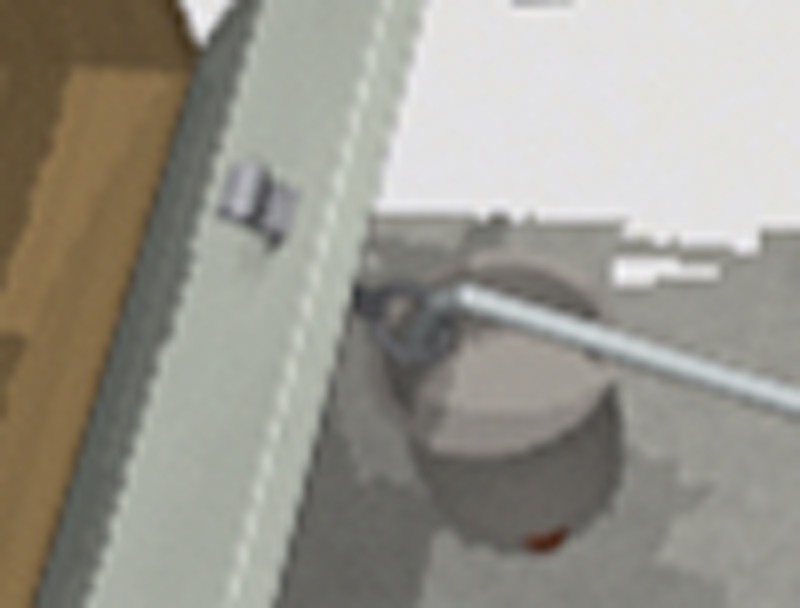

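View pics/scene9full.png

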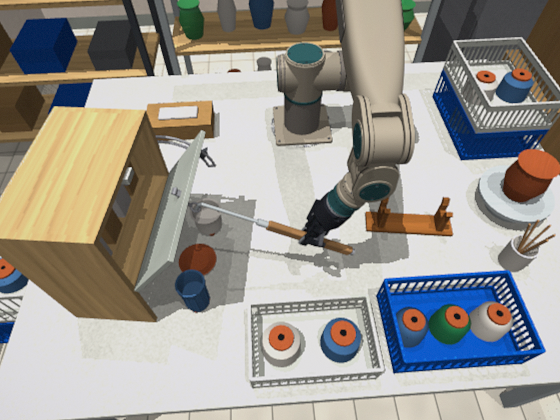

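>>> step_arm(increments=[{"rx": 0.0, "ry": -0.06, "rz": 0.0, "dx": 0.18, "dy": 0.0, "dz": 0.15, "jaw": 1.0}, {"rx": 0.0, "ry": -0.13, "rz": 0.0, "dx": 0.37, "dy": 0.0, "dz": 0.31, "jaw": 1.0}, {"rx": 0.0, "ry": -0.19, "rz": 0.0, "dx": 0.55, "dy": 0.0, "dz": 0.47, "jaw": 1.0}, {"rx": 0.0, "ry": -0.26, "rz": 0.0, "dx": 0.73, "dy": 0.0, "dz": 0.64, "jaw": 1.0}, {"rx": 0.0, "ry": -0.28, "rz": 0.0, "dx": 0.83, "dy": 0.0, "dz": 0.73, "jaw": 1.0}])

```text
time_s: 14.68
eef_pos: [0.6151, 0.0207, 0.2971]
eef_rot: [[0.124, 0.99, -0.067], [0.874, -0.141, -0.465], [-0.47, -0.001, -0.883]]
contact_force: [-0.6, -3.7, -0.0]
width: 0.193
```

```bash
cat >> h.py <<'E'
def ftan(th):
    o=r.observe();F=o['contact_force']-np.array([0,0,-1.2]);a=np.array([np.cos(XH),np.sin(XH),0]);z=np.array([0,0,1.])
    t=.145*(-np.cos(th)*a-np.sin(th)*z)+.042*(np.sin(th)*a-np.cos(th)*z);t/=np.linalg.norm(t)
    print(o['time_s'],o['eef_pos'],"cmd",load()[1],"F",-F,"|F|",np.linalg.norm(F),"tan",-F@t,"trq",o['ft_torque'])
E
python3 - <<'E'
from h import *
applied(dx=.83,dz=.73,ry=-.28)
ftan(.75)
rows(np.arange(.78,1.02,.02),.008)
E
```

```text
14.675 [0.6151 0.0207 0.2971] cmd [0.6151 0.0202 0.2983] F [ 0.5926  3.6568 -1.1729] |F| 3.885724591102648 tan 2.9071707385820402 trq [ 0.0962 -0.0246  0.0441]
0.78 {'dx': 0.09, 'dy': -0.0, 'dz': 0.05, 'rx': -0.0, 'ry': 0.0, 'rz': -0.0}
0.8 {'dx': 0.17, 'dy': -0.0, 'dz': 0.1, 'rx': -0.0, 'ry': 0.0, 'rz': -0.0}
0.82 {'dx': 0.26, 'dy': -0.0, 'dz': 0.16, 'rx': -0.0, 'ry': 0.0, 'rz': -0.0}
0.84 {'dx': 0.34, 'dy': -0.0, 'dz': 0.22, 'rx': -0.0, 'ry': 0.0, 'rz': -0.0}
0.86 {'dx': 0.42, 'dy': -0.0, 'dz': 0.28, 'rx': -0.0, 'ry': 0.0, 'rz': -0.0}
0.88 {'dx': 0.5, 'dy': -0.0, 'dz': 0.34, 'rx': -0.0, 'ry': 0.0, 'rz': -0.0}
0.9 {'dx': 0.57, 'dy': -0.0, 'dz': 0.41, 'rx': -0.0, 'ry': 0.0, 'rz': -0.0}
0.92 {'dx': 0.65, 'dy': -0.01, 'dz': 0.47, 'rx': -0.0, 'ry': 0.0, 'rz': -0.0}
0.94 {'dx': 0.73, 'dy': -0.01, 'dz': 0.54, 'rx': -0.0, 'ry': 0.0, 'rz': -0.0}
0.96 {'dx': 0.8, 'dy': -0.01, 'dz': 0.61, 'rx': -0.0, 'ry': 0.0, 'rz': -0.0}
0.98 {'dx': 0.87, 'dy': -0.01, 'dz': 0.68, 'rx': -0.0, 'ry': 0.0, 'rz': -0.0}
1.0 {'dx': 0.95, 'dy': -0.01, 'dz': 0.75, 'rx': -0.0, 'ry': 0.0, 'rz': -0.0}
```

>>> step_arm(increments=[{"rx": 0.0, "ry": 0.0, "rz": 0.0, "dx": 0.05, "dy": 0.0, "dz": 0.03, "jaw": 1.0}, {"rx": 0.0, "ry": 0.0, "rz": 0.0, "dx": 0.09, "dy": 0.0, "dz": 0.05, "jaw": 1.0}, {"rx": 0.0, "ry": 0.0, "rz": 0.0, "dx": 0.13, "dy": 0.0, "dz": 0.08, "jaw": 1.0}, {"rx": 0.0, "ry": 0.0, "rz": 0.0, "dx": 0.17, "dy": 0.0, "dz": 0.1, "jaw": 1.0}, {"rx": 0.0, "ry": 0.0, "rz": 0.0, "dx": 0.21, "dy": 0.0, "dz": 0.13, "jaw": 1.0}])

```text
time_s: 15.3
eef_pos: [0.6159, 0.0241, 0.2915]
eef_rot: [[0.125, 0.99, -0.066], [0.874, -0.141, -0.465], [-0.469, -0.0, -0.883]]
contact_force: [-0.4, -5.0, -1.7]
width: 0.191
```

Run:
```python
from h import *
applied(dx=.21,dz=.13)
ftan(.8)
look("10",eye_at(.8)+[-.06,0,0],(),80,50)
```

```text
15.3 [0.6159 0.0241 0.2915] cmd [0.6156 0.0239 0.2919] F [0.3686 5.0413 0.5116] |F| 5.080558762873544 tan 1.9170951883581675 trq [ 0.197  -0.0375 -0.0351]
scene crop origin 123 141 f8; proj [203.2745 191.4591]
top crop origin 280 150 f8; proj [360.5468 200.1638]
```

View pics/scene10full.png

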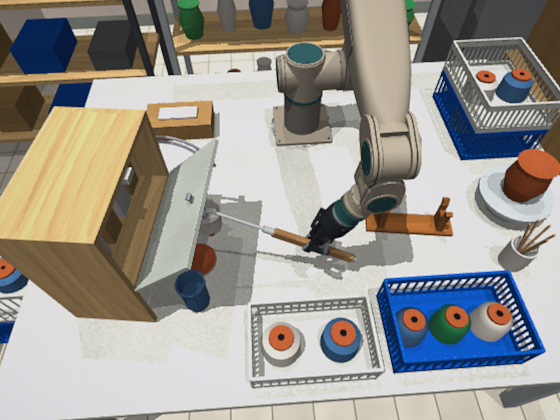

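View pics/top10full.png

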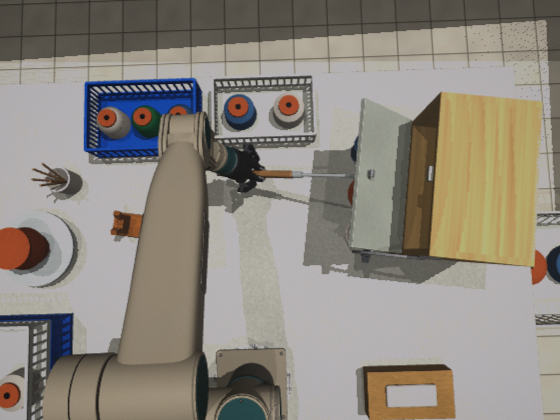

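```bash
cat >> h.py <<'E'
def corner(th,y,dx=0.006):
    a=np.array([np.cos(XH),np.sin(XH),0]);z=np.array([0,0,1.]);yv=np.cross(z,a)
    H=EYE+.042*a-.145*z
    return H+y*yv+.200*(-np.sin(th)*a+np.cos(th)*z)+dx*(np.cos(th)*a+np.sin(th)*z)
E
python3 - <<'E'
from h import *
for th in(.76,.8,.84,.88,.92,.96):
    print(th,[proj(c,corner(th,y,d)).round(1).tolist() for c in("scene","top") for y in(-.178,.178) for d in(.006,-.006)])
rows(np.arange(.82,.98,.01),.008)
im=cv2.imread("pics/top10full.png")[80:270,330:430];cv2.imwrite("pics/t10h.png",cv2.resize(im,None,fx=3,fy=3,interpolation=2))
im=cv2.imread("pics/scene10full.png")[120:300,120:240];cv2.imwrite("pics/s10h.png",cv2.resize(im,None,fx=3,fy=3,interpolation=2))
E
```

```text
0.76 [[209.9, 134.0], [213.9, 136.6], [178.8, 263.7], [184.2, 265.9], [357.7, 247.5], [353.4, 247.1], [371.3, 96.8], [367.0, 97.6]]
0.8 [[212.6, 135.7], [216.4, 138.4], [182.4, 265.2], [187.5, 267.4], [354.8, 247.2], [350.6, 246.8], [368.4, 97.4], [364.2, 98.2]]
0.84 [[215.2, 137.5], [218.9, 140.2], [185.9, 266.7], [190.8, 268.9], [352.0, 247.0], [348.0, 246.6], [365.6, 97.9], [361.6, 98.8]]
0.88 [[217.7, 139.3], [221.2, 142.1], [189.2, 268.2], [193.9, 270.5], [349.3, 246.7], [345.5, 246.4], [362.9, 98.5], [359.1, 99.5]]
0.92 [[220.0, 141.1], [223.4, 144.0], [192.4, 269.7], [196.8, 272.1], [346.7, 246.5], [343.1, 246.2], [360.4, 99.1], [356.8, 100.1]]
0.96 [[222.3, 143.0], [225.5, 145.9], [195.4, 271.3], [199.7, 273.6], [344.3, 246.3], [340.9, 246.0], [357.9, 99.8], [354.5, 100.8]]
0.82 {'dx': 0.05, 'dy': -0.0, 'dz': 0.03, 'rx': -0.0, 'ry': 0.0, 'rz': -0.0}
0.83 {'dx': 0.09, 'dy': -0.0, 'dz': 0.06, 'rx': -0.0, 'ry': 0.0, 'rz': -0.0}
0.84 {'dx': 0.13, 'dy': -0.0, 'dz': 0.09, 'rx': -0.0, 'ry': 0.0, 'rz': -0.0}
0.85 {'dx': 0.17, 'dy': -0.0, 'dz': 0.12, 'rx': -0.0, 'ry': 0.0, 'rz': -0.0}
[... 306 characters left out ...]
0}
0.9 {'dx': 0.36, 'dy': -0.0, 'dz': 0.28, 'rx': -0.0, 'ry': 0.0, 'rz': -0.0}
0.91 {'dx': 0.4, 'dy': -0.0, 'dz': 0.31, 'rx': -0.0, 'ry': 0.0, 'rz': -0.0}
0.92 {'dx': 0.44, 'dy': -0.01, 'dz': 0.34, 'rx': -0.0, 'ry': 0.0, 'rz': -0.0}
0.93 {'dx': 0.48, 'dy': -0.01, 'dz': 0.37, 'rx': -0.0, 'ry': 0.0, 'rz': -0.0}
0.94 {'dx': 0.52, 'dy': -0.01, 'dz': 0.41, 'rx': -0.0, 'ry': 0.0, 'rz': -0.0}
0.95 {'dx': 0.55, 'dy': -0.01, 'dz': 0.44, 'rx': -0.0, 'ry': 0.0, 'rz': -0.0}
0.96 {'dx': 0.59, 'dy': -0.01, 'dz': 0.48, 'rx': -0.0, 'ry': 0.0, 'rz': -0.0}
0.97 {'dx': 0.63, 'dy': -0.01, 'dz': 0.51, 'rx': -0.0, 'ry': 0.0, 'rz': -0.0}
0.98 {'dx': 0.66, 'dy': -0.01, 'dz': 0.55, 'rx': -0.0, 'ry': 0.0, 'rz': -0.0}
```

View pics/t10h.png

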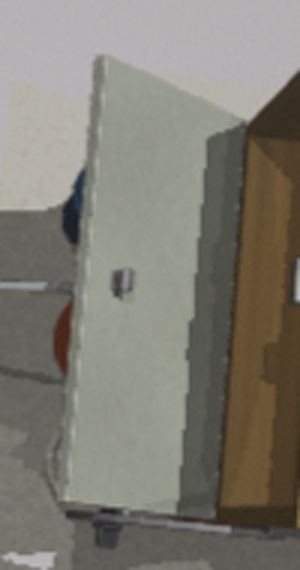

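View pics/s10h.png

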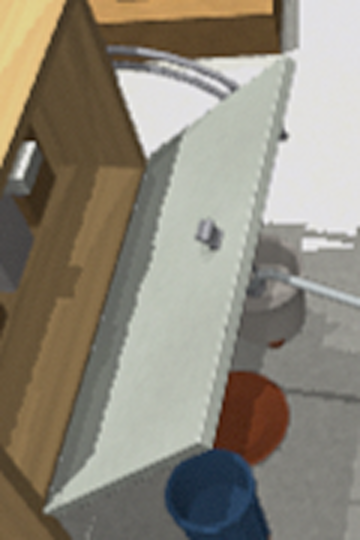

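>>> step_arm(increments=[{"rx": 0.0, "ry": 0.0, "rz": 0.0, "dx": 0.05, "dy": 0.0, "dz": 0.03, "jaw": 1.0}, {"rx": 0.0, "ry": 0.0, "rz": 0.0, "dx": 0.09, "dy": 0.0, "dz": 0.06, "jaw": 1.0}, {"rx": 0.0, "ry": 0.0, "rz": 0.0, "dx": 0.13, "dy": 0.0, "dz": 0.09, "jaw": 1.0}, {"rx": 0.0, "ry": 0.0, "rz": 0.0, "dx": 0.17, "dy": 0.0, "dz": 0.12, "jaw": 1.0}, {"rx": 0.0, "ry": 0.0, "rz": 0.0, "dx": 0.21, "dy": 0.0, "dz": 0.15, "jaw": 1.0}])

```text
time_s: 16.02
eef_pos: [0.6163, 0.0275, 0.2845]
eef_rot: [[0.125, 0.99, -0.066], [0.874, -0.141, -0.465], [-0.47, -0.0, -0.883]]
contact_force: [-1.2, -6.4, -0.7]
width: 0.195
```

>>> step_arm(increments=[{"rx": 0.0, "ry": 0.0, "rz": 0.0, "dx": 0.04, "dy": 0.0, "dz": 0.03, "jaw": 1.0}, {"rx": 0.0, "ry": 0.0, "rz": 0.0, "dx": 0.08, "dy": 0.0, "dz": 0.06, "jaw": 1.0}])

```text
time_s: 16.27
eef_pos: [0.6165, 0.028, 0.2822]
eef_rot: [[0.125, 0.99, -0.067], [0.872, -0.142, -0.468], [-0.473, 0.0, -0.881]]
contact_force: [-1.3, -10.5, 1.8]
width: 0.192
```

Run:
```python
from h import *
applied(dx=.21,dz=.15);applied(dx=.08,dz=.06)
ftan(.87)
look("11",eye_at(.87)+[-.19,0,-.02],(),40,30)
rows(np.arange(.89,1.03,.01),.008)
for c,b in(("top",(80,270,330,430)),("scene",(120,300,120,240))):
    im=cv2.imread(f"pics/{c}11full.png")[b[0]:b[1],b[2]:b[3]];cv2.imwrite(f"pics/{c}11h.png",cv2.resize(im,None,fx=3,fy=3,interpolation=2))
```

```text
16.275 [0.6165 0.028  0.2822] cmd [0.6163 0.0285 0.2822] F [ 1.2852 10.5324 -3.0117] |F| 11.029639101154777 tan 7.066220743636056 trq [-0.7612  0.1223  0.0553]
scene crop origin 168 130 f8; proj [208.8056 160.2319]
top crop origin 319 222 f8; proj [359.3578 252.6022]
0.89 {'dx': 0.04, 'dy': -0.0, 'dz': 0.03, 'rx': -0.0, 'ry': 0.0, 'rz': -0.0}
0.9 {'dx': 0.07, 'dy': -0.0, 'dz': 0.07, 'rx': -0.0, 'ry': 0.0, 'rz': -0.0}
0.91 {'dx': 0.11, 'dy': -0.0, 'dz': 0.1, 'rx': -0.0, 'ry': 0.0, 'rz': -0.0}
0.92 {'dx': 0.15, 'dy': -0.01, 'dz': 0.13, 'rx': -0.0, 'ry': 0.0, 'rz': -0.0}
0.93 {'dx': 0.19, 'dy': -0.01, 'dz': 0.16, 'rx': -0.0, 'ry': 0.0, 'rz': -0.0}
0.94 {'dx': 0.23, 'dy': -0.01, 'dz': 0.2, 'rx': -0.0, 'ry': 0.0, 'rz': -0.0}
0.95 {'dx': 0.26, 'dy': -0.01, 'dz': 0.23, 'rx': -0.0, 'ry': 0.0, 'rz': -0.0}
0.96 {'dx': 0.3, 'dy': -0.01, 'dz': 0.27, 'rx': -0.0, 'ry': 0.0, 'rz': -0.0}
0.97 {'dx': 0.34, 'dy': -0.01, 'dz': 0.3, 'rx': -0.0, 'ry': 0.0, 'rz': -0.0}
0.98 {'dx': 0.37, 'dy': -0.01, 'dz': 0.34, 'rx': -0.0, 'ry': 0.0, 'rz': -0.0}
0.99 {'dx': 0.41, 'dy': -0.01, 'dz': 0.37, 'rx': -0.0, 'ry': 0.0, 'rz': -0.0}
1.0 {'dx': 0.45, 'dy': -0.01, 'dz': 0.41, 'rx': -0.0, 'ry': 0.0, 'rz': -0.0}
1.01 {'dx': 0.48, 'dy': -0.01, 'dz': 0.44, 'rx': -0.0, 'ry': 0.0, 'rz': -0.0}
1.02 {'dx': 0.52, 'dy': -0.01, 'dz': 0.48, 'rx': -0.0, 'ry': 0.0, 'rz': -0.0}
1.03 {'dx': 0.55, 'dy': -0.01, 'dz': 0.52, 'rx': -0.0, 'ry': 0.0, 'rz': -0.0}
```

View pics/top11h.png

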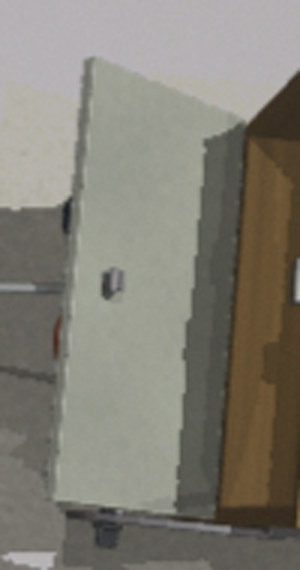

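View pics/scene11h.png

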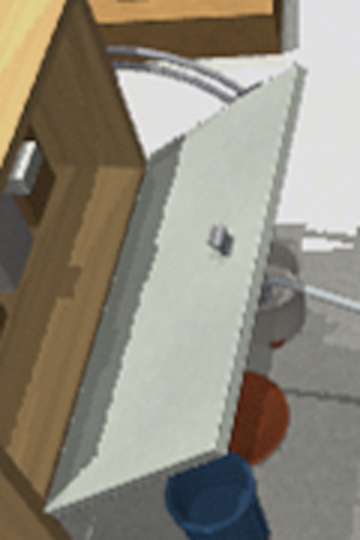

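View pics/scene11.png

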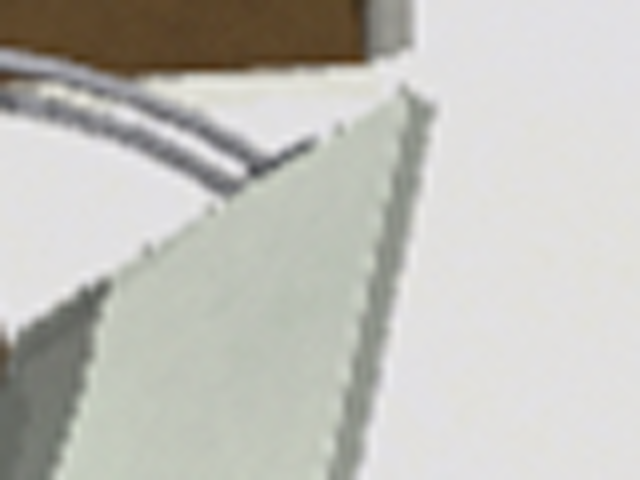

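>>> step_arm(increments=[{"rx": 0.0, "ry": 0.0, "rz": 0.0, "dx": 0.04, "dy": 0.0, "dz": 0.03, "jaw": 1.0}, {"rx": 0.0, "ry": 0.0, "rz": 0.0, "dx": 0.07, "dy": 0.0, "dz": 0.07, "jaw": 1.0}])

```text
time_s: 16.62
eef_pos: [0.6167, 0.0279, 0.2801]
eef_rot: [[0.126, 0.99, -0.067], [0.87, -0.142, -0.471], [-0.476, 0.001, -0.879]]
contact_force: [-1.5, -13.4, 2.8]
width: 0.194
```

>>> step_arm(increments=[{"rx": 0.0, "ry": 0.0, "rz": 0.0, "dx": 0.01, "dy": 0.0, "dz": 0.05, "jaw": 1.0}, {"rx": 0.0, "ry": 0.0, "rz": 0.0, "dx": 0.02, "dy": 0.0, "dz": 0.1, "jaw": 1.0}])

```text
time_s: 16.88
eef_pos: [0.6168, 0.027, 0.2776]
eef_rot: [[0.126, 0.99, -0.066], [0.87, -0.142, -0.472], [-0.477, 0.002, -0.879]]
contact_force: [-1.4, -10.7, 2.4]
width: 0.196
```

Run:
```python
from h import *
applied(dx=.07,dz=.07);applied(dx=.02,dz=.1)
ftan(.88)
look("12",eye_at(.88),(),50,38)
for c,b in(("top",(80,270,330,430)),):
    im=cv2.imread(f"pics/{c}12full.png")[b[0]:b[1],b[2]:b[3]];cv2.imwrite(f"pics/{c}12h.png",cv2.resize(im,None,fx=3,fy=3,interpolation=2))
```

```text
16.875 [0.6168 0.027  0.2776] cmd [0.6163 0.0285 0.2765] F [ 1.3611 10.7245 -3.602 ] |F| 11.394814333352222 tan 7.602664012086701 trq [-1.9368  0.3416 -0.1477]
scene crop origin 155 176 f8; proj [205.1759 214.221 ]
top crop origin 306 138 f8; proj [356.6101 176.7194]
```

View pics/top12h.png

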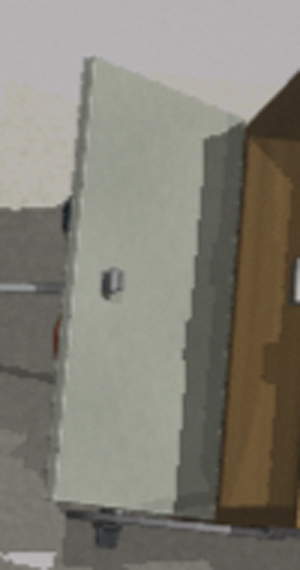

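View pics/scene12.png

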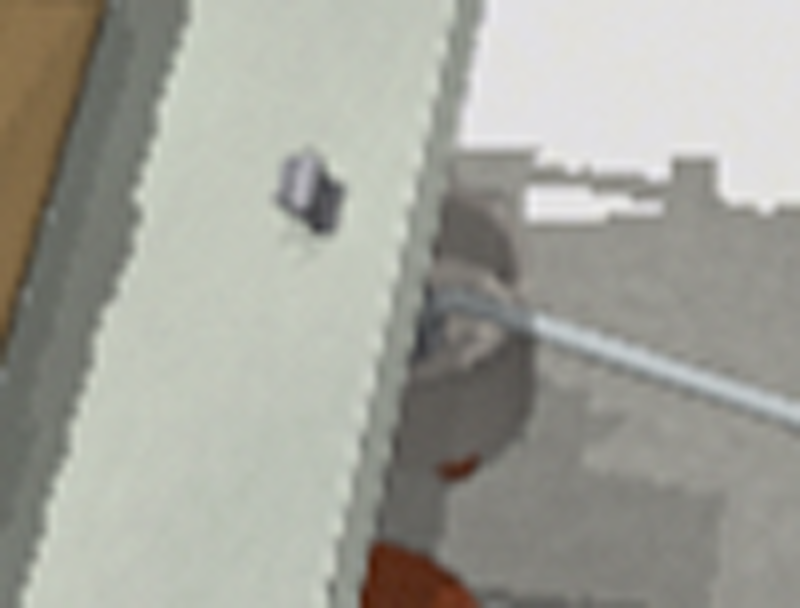

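>>> step_arm(increments=[{"rx": 0.0, "ry": 0.0, "rz": 0.0, "dx": 0.04, "dy": 0.0, "dz": 0.02, "jaw": 1.0}, {"rx": 0.0, "ry": 0.0, "rz": 0.0, "dx": 0.07, "dy": 0.0, "dz": 0.04, "jaw": 1.0}, {"rx": 0.0, "ry": 0.0, "rz": 0.0, "dx": 0.07, "dy": 0.0, "dz": 0.04, "jaw": 1.0}])

```text
time_s: 17.35
eef_pos: [0.617, 0.0273, 0.2763]
eef_rot: [[0.127, 0.99, -0.066], [0.868, -0.143, -0.476], [-0.48, 0.003, -0.877]]
contact_force: [-1.8, -14.4, 6.3]
width: 0.193
```

Run:
```python
from h import *
applied(dx=.07,dz=.04)
ftan(.88)
```

```text
17.35 [0.617  0.0273 0.2763] cmd [0.6164 0.0298 0.2744] F [ 1.8437 14.413  -7.5123] |F| 16.35746715317317 tan 12.669464066204227 trq [-2.7608  0.4418 -0.1609]
```

Run:
```python
from h import *
im0=cv2.imread("pics/top11full.png");s0=cv2.imread("pics/scene11full.png")
look("13",eye_at(.88),(),50,38)
im=cv2.imread("pics/top13full.png");s=cv2.imread("pics/scene13full.png")
def shift(a,b,box):
    y0,y1,x0,x1=box;A=cv2.cvtColor(a[y0:y1,x0:x1],6).astype(np.float32);B=cv2.cvtColor(b[y0:y1,x0:x1],6).astype(np.float32)
    return cv2.phaseCorrelate(A,B,cv2.createHanningWindow((x1-x0,y1-y0),cv2.CV_32F))
print("latch on hatch top",shift(im0,im,(160,190,355,380)),"10->11",shift(cv2.imread("pics/top10full.png"),im0,(160,190,355,380)))
print("edge top",shift(im0,im,(95,150,345,375)),"10->11",shift(cv2.imread("pics/top10full.png"),im0,(95,150,345,375)))
print("scene latch",shift(s0,s,(185,210,180,205)))
for k in(10,11,12,13):
    g=cv2.cvtColor(cv2.imread(f"pics/top{k}full.png"),6).astype(float);g=g[200:230,335:365].mean(0)
    print(k,np.round(g).astype(int))
```

```text
scene crop origin 155 176 f8; proj [205.1759 214.221 ]
top crop origin 306 138 f8; proj [356.6101 176.7194]
latch on hatch top ((0.5369147886922381, -0.10669103772887212), 1.0154517014821371) 10->11 ((-2.724370480454798, 0.18737637126359274), 0.6263634885152181)
edge top ((0.026004906357941948, -0.8898036422437983), 0.8331556118859185) 10->11 ((-2.3475015763539737, -7.513108634857076), 0.2167636299133301)
scene latch ((0.7862143861937803, 0.5556169801065476), 0.9604992485046386)
10 [102 101 100 100  98  98  97  97  98  98  98  99 100  99  94  91  97 109
 123 137 146 150 148 148 148 148 148 148 148 148]
11 [101 100 100  99  98  98  98  98  98  98  97  97 100 106 117 132 146 154
 152 152 152 153 153 152 152 152 152 153 153 153]
12 [101 100 100  99  98  98  98  98  98  99  97  96 101 106 117 134 148 154
 153 152 152 153 153 153 153 153 152 152 153 153]
13 [101 100 100  99  98  99  98  98  98  99  97  96 101 107 118 135 148 154
 153 153 153 153 153 153 153 153 152 153 153 154]
```

Run:
```python
from h import *
rows([.88],.008);rows([.88],.003);rows([.88],.003,.03)
h=hookcmd()-eye_at(.88)-BIAS;print(h@load()[0])
```

```text
0.88 {'dx': -0.16, 'dy': -0.0, 'dz': -0.21, 'rx': -0.0, 'ry': 0.0, 'rz': -0.0}
0.88 {'dx': -0.33, 'dy': -0.0, 'dz': -0.21, 'rx': -0.0, 'ry': 0.0, 'rz': -0.0}
0.88 {'dx': -0.33, 'dy': -0.0, 'dz': -1.21, 'rx': -0.0, 'ry': 0.0, 'rz': -0.0}
[0.0129 0.     0.0062]
```

>>> step_arm(increments=[{"rx": 0.0, "ry": 0.0, "rz": 0.0, "dx": -0.1, "dy": 0.0, "dz": -0.1, "jaw": 1.0}, {"rx": 0.0, "ry": 0.0, "rz": 0.0, "dx": -0.2, "dy": 0.0, "dz": -0.18, "jaw": 1.0}, {"rx": 0.0, "ry": 0.0, "rz": 0.0, "dx": -0.28, "dy": 0.0, "dz": -0.21, "jaw": 1.0}, {"rx": 0.0, "ry": 0.0, "rz": 0.0, "dx": -0.28, "dy": 0.0, "dz": -0.21, "jaw": 1.0}])

```text
time_s: 17.95
eef_pos: [0.6162, 0.0263, 0.2837]
eef_rot: [[0.124, 0.99, -0.066], [0.875, -0.141, -0.464], [-0.468, 0.0, -0.884]]
contact_force: [-0.6, 0.3, -0.5]
width: 0.191
```

Run:
```python
from h import *
applied(dx=-.28,dz=-.21)
ftan(.88)
look("14",eye_at(.88),(),50,38)
g=cv2.cvtColor(cv2.imread(f"pics/top14full.png"),6).astype(float);print(np.round(g[200:230,345:355].mean(0)))
```

```text
17.95 [0.6162 0.0263 0.2837] cmd [0.6158 0.0254 0.2839] F [ 0.6409 -0.2959 -0.7317] |F| 1.0167480556382247 tan 0.5899050209966742 trq [ 0.6498 -0.0404 -0.0118]
scene crop origin 155 176 f8; proj [205.1759 214.221 ]
top crop origin 306 138 f8; proj [356.6101 176.7194]
[ 97.  97. 101. 106. 117. 134. 148. 154. 153. 152.]
```

View pics/scene14.png

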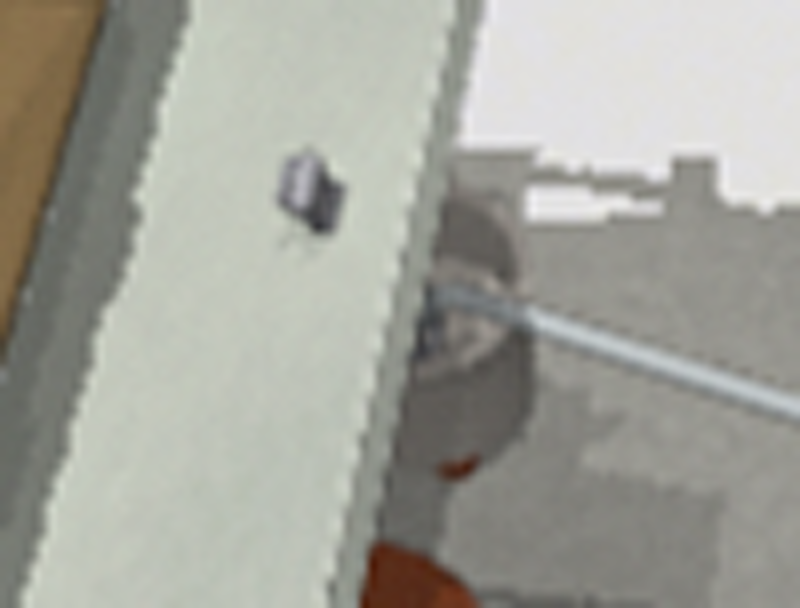

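>>> step_arm(increments=[{"rx": 0.0, "ry": 0.0, "rz": 0.0, "dx": -0.04, "dy": 0.0, "dz": -0.1, "jaw": 1.0}, {"rx": 0.0, "ry": 0.0, "rz": 0.0, "dx": -0.04, "dy": 0.0, "dz": -0.25, "jaw": 1.0}, {"rx": 0.0, "ry": 0.0, "rz": 0.0, "dx": -0.04, "dy": 0.0, "dz": -0.4, "jaw": 1.0}])

```text
time_s: 18.42
eef_pos: [0.6168, 0.0305, 0.2952]
eef_rot: [[0.125, 0.99, -0.066], [0.874, -0.141, -0.465], [-0.469, 0.0, -0.883]]
contact_force: [-0.1, 0.4, -1.5]
width: 0.193
```

>>> step_arm(increments=[{"rx": 0.0, "ry": 0.0, "rz": 0.0, "dx": 0.0, "dy": 0.0, "dz": -0.15, "jaw": 1.0}, {"rx": 0.0, "ry": 0.0, "rz": 0.0, "dx": 0.0, "dy": 0.0, "dz": -0.3, "jaw": 1.0}, {"rx": 0.0, "ry": 0.0, "rz": 0.0, "dx": 0.0, "dy": 0.0, "dz": -0.45, "jaw": 1.0}, {"rx": 0.0, "ry": 0.0, "rz": 0.0, "dx": 0.0, "dy": 0.0, "dz": -0.55, "jaw": 1.0}])

```text
time_s: 18.92
eef_pos: [0.6179, 0.0381, 0.3097]
eef_rot: [[0.125, 0.99, -0.066], [0.874, -0.141, -0.465], [-0.469, 0.0, -0.883]]
contact_force: [-0.1, -1.1, -1.4]
width: 0.19
```

Run:
```python
from h import *
applied(dx=-.04,dz=-.4);applied(dz=-.55)
ftan(.88)
look("15",eye_at(.88),(),50,38)
g=cv2.cvtColor(cv2.imread(f"pics/top15full.png"),6).astype(float);print(np.round(g[200:230,345:355].mean(0)))
e=eye_at(.88);R,p=load();g=hookcmd();tip=g+.018*R[:,2];
a=np.array([np.cos(XH),np.sin(XH),0]);ax=-np.sin(.88)*a+np.cos(.88)*np.array([0,0,1]);print("tip along ring axis above eye (mm)",1e3*(tip-e)@ax,"tip-e",tip-e)
```

```text
18.925 [0.6179 0.0381 0.3097] cmd [0.6176 0.0376 0.3096] F [0.1129 1.1123 0.2214] |F| 1.1397590924791425 tan 0.2409934255119442 trq [ 0.6207 -0.0816  0.0746]
scene crop origin 155 176 f8; proj [205.1759 214.221 ]
top crop origin 306 138 f8; proj [356.6101 176.7194]
[ 97.  96. 100. 106. 116. 133. 146. 153. 152. 151.]
tip along ring axis above eye (mm) 11.030095075189882 tip-e [-0.0003  0.008   0.0078]
```

View pics/scene15.png

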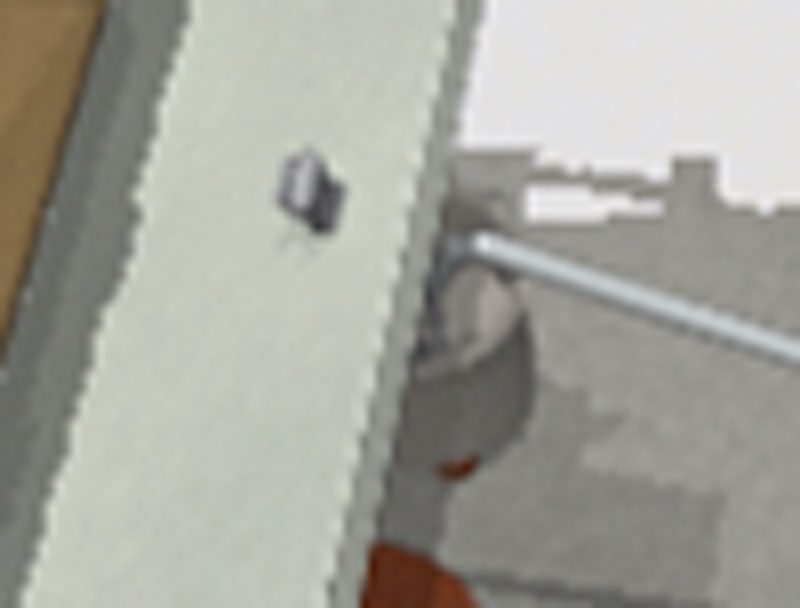

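View pics/top15.png

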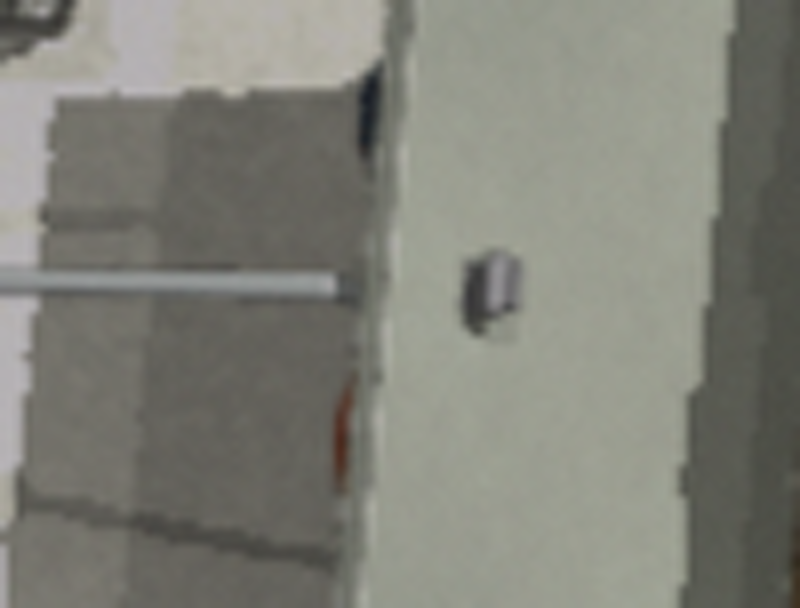

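>>> step_arm(increments=[{"rx": 0.0, "ry": 0.0, "rz": 0.0, "dx": 0.0, "dy": 0.0, "dz": -0.2, "jaw": 1.0}, {"rx": 0.0, "ry": 0.0, "rz": 0.0, "dx": 0.1, "dy": 0.0, "dz": -0.25, "jaw": 1.0}, {"rx": 0.0, "ry": 0.0, "rz": 0.0, "dx": 0.3, "dy": 0.0, "dz": -0.3, "jaw": 1.0}])

```text
time_s: 19.4
eef_pos: [0.6197, 0.0502, 0.3132]
eef_rot: [[0.125, 0.99, -0.066], [0.874, -0.141, -0.465], [-0.469, 0.0, -0.883]]
contact_force: [0.4, 0.3, -2.2]
width: 0.189
```

>>> step_arm(increments=[{"rx": 0.0, "ry": 0.0, "rz": 0.0, "dx": 0.4, "dy": 0.0, "dz": -0.2, "jaw": 1.0}, {"rx": 0.0, "ry": 0.0, "rz": 0.0, "dx": 1.0, "dy": 0.0, "dz": -0.6, "jaw": 1.0}, {"rx": 0.0, "ry": 0.0, "rz": 0.0, "dx": 2.0, "dy": 0.0, "dz": -1.2, "jaw": 1.0}, {"rx": 0.0, "ry": 0.0, "rz": 0.0, "dx": 3.0, "dy": 0.0, "dz": -2.0, "jaw": 1.0}, {"rx": 0.0, "ry": 0.0, "rz": 0.0, "dx": 3.0, "dy": 0.0, "dz": -2.0, "jaw": 1.0}])

```text
time_s: 20.02
eef_pos: [0.6354, 0.1603, 0.3243]
eef_rot: [[0.122, 0.991, -0.063], [0.875, -0.137, -0.464], [-0.468, 0.002, -0.884]]
contact_force: [0.2, -0.4, -0.8]
width: 0.195
```

Run:
```python
from h import *
applied(dx=.3,dz=-.3);applied(dx=3,dz=-2)
R0=head(81.9)
ftan(.88)
# level pole, above rest: grasp-time TCP (.4745,.2769,.2402); now at z+.12
print("above rest", inc(R0,[.4731,.276,.38]))
print("hook",hookcmd())
look("16",hookcmd(),("hook",),60,45)
g=cv2.cvtColor(cv2.imread(f"pics/top16full.png"),6).astype(float);print(np.round(g[200:230,345:355].mean(0)))
```

```text
20.025 [0.6354 0.1603 0.3243] cmd [0.6345 0.1562 0.3241] F [-0.2372  0.444  -0.3686] |F| 0.6239124093215578 tan 0.5000850302368979 trq [ 0.5883 -0.1202  0.0378]
above rest {'dx': 1.95, 'dy': -5.89, 'dz': -3.15, 'rx': -0.0, 'ry': 3.5, 'rz': -0.0}
hook [ 0.589  -0.1624  0.2982]
scene hook 0.93 [266.5 207.5]
scene crop origin 201 162 f8; proj [261.2542 207.5149]
top hook 0.67 [298.6 167.2]
top crop origin 243 123 f8; proj [303.2526 168.8749]
hook (array([ 0.5928, -0.1508,  0.3023]), [array([-0.165 ,  0.0034]), array([-0.1144,  0.    ])])
[ 99.  99. 103. 107. 117. 134. 147. 154. 152. 152.]
```

View pics/scene16full.png

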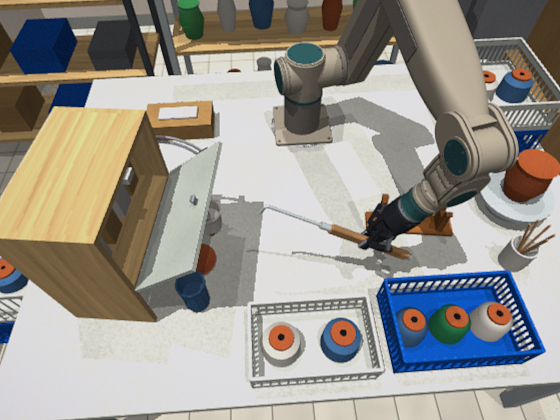

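View pics/top16full.png

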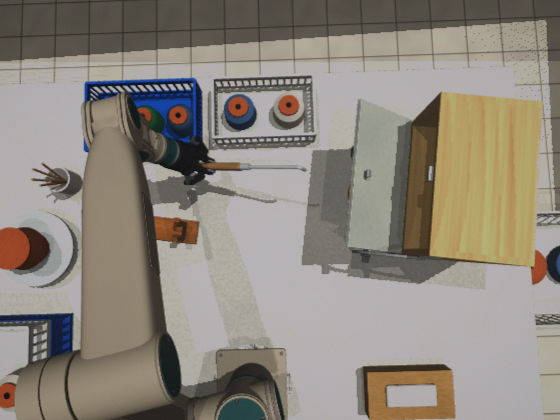

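>>> step_arm(increments=[{"rx": 0.0, "ry": 0.7, "rz": 0.0, "dx": 0.0, "dy": -0.8, "dz": -1.5, "jaw": 1.0}, {"rx": 0.0, "ry": 1.4, "rz": 0.0, "dx": 0.5, "dy": -2.0, "dz": -2.5, "jaw": 1.0}, {"rx": 0.0, "ry": 2.2, "rz": 0.0, "dx": 1.0, "dy": -3.5, "dz": -3.0, "jaw": 1.0}, {"rx": 0.0, "ry": 3.0, "rz": 0.0, "dx": 1.5, "dy": -5.0, "dz": -3.15, "jaw": 1.0}, {"rx": 0.0, "ry": 3.5, "rz": 0.0, "dx": 1.95, "dy": -5.89, "dz": -3.15, "jaw": 1.0}, {"rx": 0.0, "ry": 3.5, "rz": 0.0, "dx": 1.95, "dy": -5.89, "dz": -3.15, "jaw": 1.0}, {"rx": 0.0, "ry": 3.5, "rz": 0.0, "dx": 1.95, "dy": -5.89, "dz": -3.15, "jaw": 1.0}, {"rx": 0.0, "ry": 3.5, "rz": 0.0, "dx": 1.95, "dy": -5.89, "dz": -3.15, "jaw": 1.0}])

```text
time_s: 21.22
eef_pos: [0.4744, 0.276, 0.38]
eef_rot: [[0.143, 0.99, 0.001], [0.99, -0.143, -0.0], [-0.0, 0.001, -1.0]]
contact_force: [-0.8, -0.2, -1.0]
width: 0.196
```

Run:
```python
from h import *
applied(dx=1.95,dy=-5.89,dz=-3.15,ry=3.5)
ftan(.88);print(load()[0])
look("17",hookcmd(),("hook","pole"),60,45)
print("model hook",hookcmd())
w=W();cv2.imwrite("pics/w17.png",w.im)
```

```text
21.225 [0.4744 0.276  0.38  ] cmd [0.4731 0.2762 0.3801] F [ 0.7931  0.2032 -0.165 ] |F| 0.8351434084137538 tan 0.27476739586190235 trq [ 0.0269 -0.0323 -0.0494]
[[ 0.1412  0.99   -0.    ]
 [ 0.99   -0.1412 -0.    ]
 [-0.      0.     -1.    ]]
scene hook 0.64 [323.2 178.8]
scene pole 0.56 [425.5 179.1]
scene crop origin 262 132 f8; proj [322.5919 177.1331]
top hook 0.8 [236.2 235.7]
top pole 0.96 [137.6 221.1]
top crop origin 179 190 f8; proj [239.3664 235.4381]
hook (array([0.4342, 0.0132, 0.1981]), [array([ 1.4211, -0.0732]), array([1.0987, 0.0774])])
pole (array([0.4796, 0.2692, 0.2271]), [array([-0.8397,  0.0598]), array([-0.6362, -0.1465])])
model hook [0.4347 0.0069 0.2061]
```

View pics/scene17full.png

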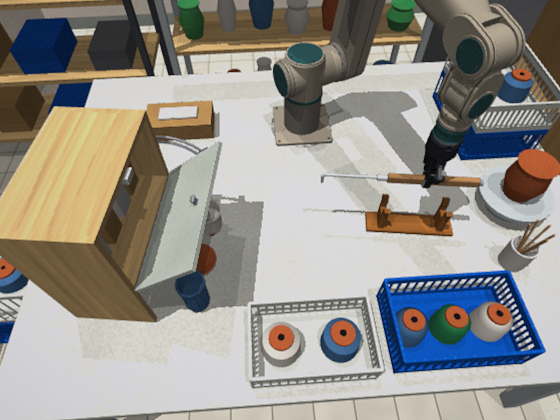

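View pics/w17.png

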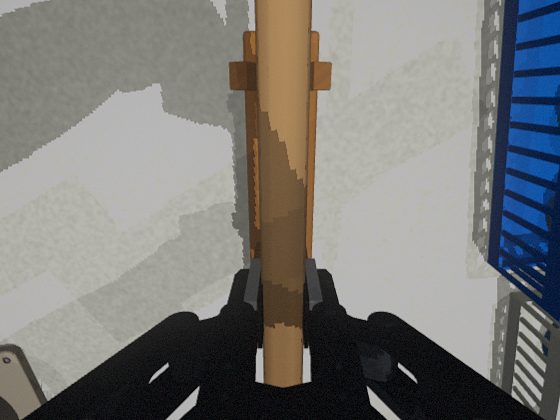

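View pics/top17full.png

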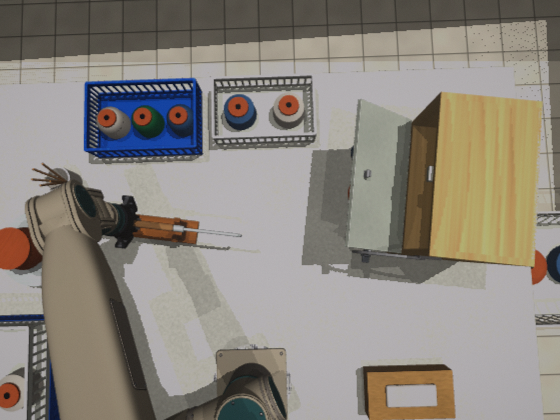

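Run:
```python
from h import *
a=cv2.imread("pics/scene17full.png")[160:240,305:490];cv2.imwrite("pics/s17p.png",cv2.resize(a,None,fx=4.3,fy=4.3,interpolation=2))
R,p=load();g=p+.155*R[:,2]+np.array([.0013,0,0])
for x in(-.148,-.14,.1,.126,.27,.274):
    X=g-x*R[:,0]+[0,0,-.003];print(x,X,proj("scene",X),proj("top",X))
```

```text
-0.148 [0.4953 0.4227 0.2221] [483.3741 181.4995] [ 79.0614 216.895 ]
-0.14 [0.4942 0.4148 0.2221] [480.2589 181.3474] [ 82.0706 217.2316]
0.1 [0.4603 0.1772 0.2221] [387.9543 176.8394] [172.9136 227.3924]
0.126 [0.4566 0.1515 0.2221] [378.0864 176.3574] [182.8213 228.5006]
0.27 [0.4363 0.0089 0.2221] [323.8906 173.7106] [237.9317 234.6647]
0.274 [0.4357 0.0049 0.2221] [322.3961 173.6376] [239.4683 234.8366]
```

View pics/s17p.png

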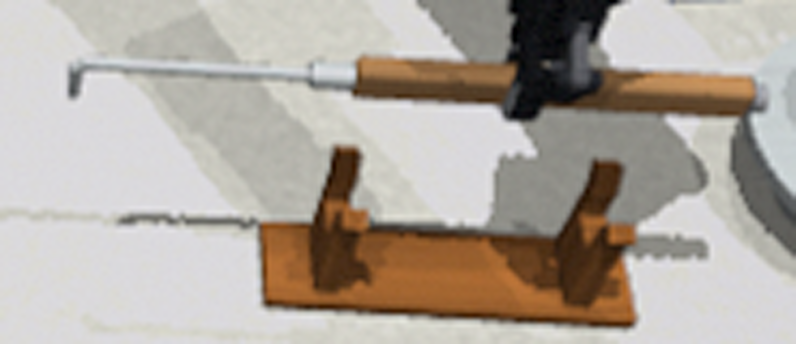

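>>> step_arm(increments=[{"rx": 0.0, "ry": 0.0, "rz": 0.0, "dx": 0.0, "dy": 0.0, "dz": 1.0, "jaw": 1.0}, {"rx": 0.0, "ry": 0.0, "rz": 0.0, "dx": 0.0, "dy": 0.0, "dz": 2.0, "jaw": 1.0}, {"rx": 0.0, "ry": 0.0, "rz": 0.0, "dx": 0.0, "dy": 0.0, "dz": 3.0, "jaw": 1.0}, {"rx": 0.0, "ry": 0.0, "rz": 0.0, "dx": 0.0, "dy": 0.0, "dz": 3.5, "jaw": 1.0}, {"rx": 0.0, "ry": 0.0, "rz": 0.0, "dx": 0.0, "dy": 0.0, "dz": 3.9, "jaw": 1.0}, {"rx": 0.0, "ry": 0.0, "rz": 0.0, "dx": 0.0, "dy": 0.0, "dz": 4.2, "jaw": 1.0}])

```text
time_s: 22.32
eef_pos: [0.4738, 0.2768, 0.2539]
eef_rot: [[0.141, 0.99, 0.001], [0.99, -0.141, 0.0], [0.001, 0.001, -1.0]]
contact_force: [0.3, -0.2, -1.3]
width: 0.193
```

>>> step_arm(increments=[{"rx": 0.0, "ry": 0.0, "rz": 0.0, "dx": 0.0, "dy": 0.0, "dz": 0.2, "jaw": 1.0}, {"rx": 0.0, "ry": 0.0, "rz": 0.0, "dx": 0.0, "dy": 0.0, "dz": 0.4, "jaw": 1.0}, {"rx": 0.0, "ry": 0.0, "rz": 0.0, "dx": 0.0, "dy": 0.0, "dz": 0.4, "jaw": 1.0}])

```text
time_s: 22.7
eef_pos: [0.4733, 0.2765, 0.2416]
eef_rot: [[0.141, 0.99, -0.0], [0.99, -0.141, -0.0], [-0.0, -0.0, -1.0]]
contact_force: [-0.5, 0.3, -1.1]
width: 0.19
```

Run:
```python
from h import *
applied(dz=4.6)
ftan(.88)
look("18",hookcmd(),(),60,45)
a=cv2.imread("pics/scene18full.png")[160:245,305:490];cv2.imwrite("pics/s18p.png",cv2.resize(a,None,fx=4.3,fy=4.3,interpolation=2))
```

```text
22.7 [0.4733 0.2765 0.2416] cmd [0.4731 0.2762 0.2421] F [ 0.539  -0.3314 -0.0566] |F| 0.6352613633436046 tan -0.049123520871211565 trq [-0.0141 -0.049   0.0447]
scene crop origin 258 161 f8; proj [318.8435 206.6014]
top crop origin 184 191 f8; proj [244.3681 236.8308]
```

View pics/s18p.png

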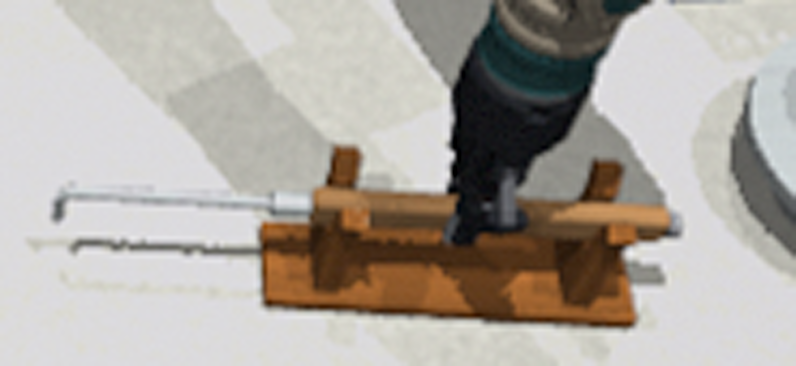

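>>> step_arm(increments=[{"rx": 0.0, "ry": 0.0, "rz": 0.0, "dx": 0.0, "dy": 0.0, "dz": 0.04, "jaw": 1.0}, {"rx": 0.0, "ry": 0.0, "rz": 0.0, "dx": 0.0, "dy": 0.0, "dz": 0.07, "jaw": 1.0}, {"rx": 0.0, "ry": 0.0, "rz": 0.0, "dx": 0.0, "dy": 0.0, "dz": 0.07, "jaw": 1.0}])

```text
time_s: 23.18
eef_pos: [0.4736, 0.2766, 0.2402]
eef_rot: [[0.141, 0.99, 0.001], [0.99, -0.141, 0.0], [0.0, 0.001, -1.0]]
contact_force: [-1.0, -0.3, 2.0]
width: 0.19
```

>>> step_arm(increments=[{"rx": 0.0, "ry": 0.0, "rz": 0.0, "dx": 0.0, "dy": 0.0, "dz": 0.0, "jaw": 0.3}, {"rx": 0.0, "ry": 0.0, "rz": 0.0, "dx": 0.0, "dy": 0.0, "dz": 0.0, "jaw": -0.3}, {"rx": 0.0, "ry": 0.0, "rz": 0.0, "dx": 0.0, "dy": 0.0, "dz": 0.0, "jaw": -1.0}, {"rx": 0.0, "ry": 0.0, "rz": 0.0, "dx": 0.0, "dy": 0.0, "dz": 0.0, "jaw": -1.0}, {"rx": 0.0, "ry": 0.0, "rz": 0.0, "dx": 0.0, "dy": 0.0, "dz": 0.0, "jaw": -1.0}, {"rx": 0.0, "ry": 0.0, "rz": 0.0, "dx": 0.0, "dy": 0.0, "dz": -0.5, "jaw": -1.0}, {"rx": 0.0, "ry": 0.0, "rz": 0.0, "dx": 0.0, "dy": 0.0, "dz": -1.5, "jaw": -1.0}, {"rx": 0.0, "ry": 0.0, "rz": 0.0, "dx": 0.0, "dy": 0.0, "dz": -3.5, "jaw": -1.0}, {"rx": 0.0, "ry": 0.0, "rz": 0.0, "dx": 0.0, "dy": 0.0, "dz": -5.0, "jaw": -1.0}, {"rx": 0.0, "ry": 0.0, "rz": 0.0, "dx": 0.0, "dy": 0.0, "dz": -5.0, "jaw": -1.0}, {"rx": 0.0, "ry": 0.0, "rz": 0.0, "dx": 0.0, "dy": 0.0, "dz": -5.0, "jaw": -1.0}])

```text
time_s: 24.55
eef_pos: [0.4732, 0.2764, 0.3901]
eef_rot: [[0.141, 0.99, 0.0], [0.99, -0.141, 0.0], [0.0, 0.0, -1.0]]
contact_force: [0.1, -0.5, -1.0]
width: 1.0
```

Run:
```python
from h import *
applied(dz=.07);applied(dz=-5)
ftan(.88)
look("19",[.4363,.0089,.083],("hook","pole"),60,45)
a=cv2.imread("pics/scene19full.png")[160:245,305:490];cv2.imwrite("pics/s19p.png",cv2.resize(a,None,fx=4.3,fy=4.3,interpolation=2))
w=W();cv2.imwrite("pics/w19.png",w.im)
g=cv2.cvtColor(cv2.imread(f"pics/top19full.png"),6).astype(float);print(np.round(g[200:230,345:355].mean(0)))
```

```text
24.55 [0.4732 0.2764 0.3901] cmd [0.4731 0.2762 0.39  ] F [-0.0988  0.4782 -0.1952] |F| 0.5258416391564883 tan 0.36202984321027076 trq [0.0508 0.009  0.0552]
scene hook 0.66 [320.1 208.9]
scene pole 0.58 [413.8 209.3]
scene crop origin 259 159 f8; proj [319.945  204.0822]
top hook 0.72 [243.5 234. ]
top pole 0.7 [150.4 223.5]
top crop origin 183 191 f8; proj [243.1789 236.1586]
hook (array([0.443 , 0.0095, 0.0676]), [array([-0.0687,  0.0027]), array([-0.0524, -0.0039])])
pole (array([0.481 , 0.2765, 0.0904]), [array([-0.4247,  0.0294]), array([-0.3195, -0.0665])])
[ 98.  98. 101. 106. 116. 132. 146. 152. 150. 150.]
```

View pics/s19p.png

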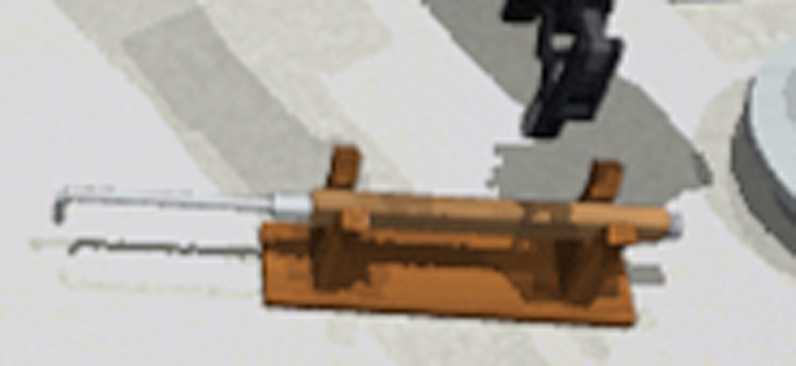

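View pics/w19.png

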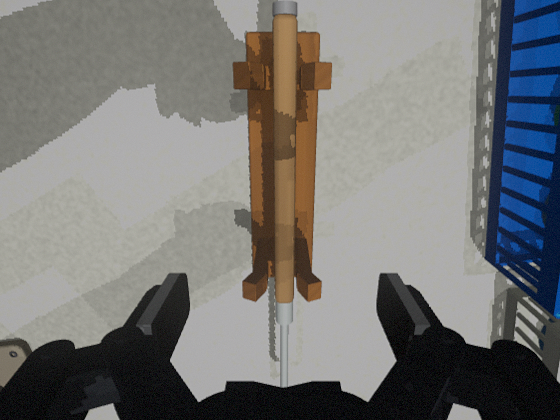

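View pics/scene19full.png

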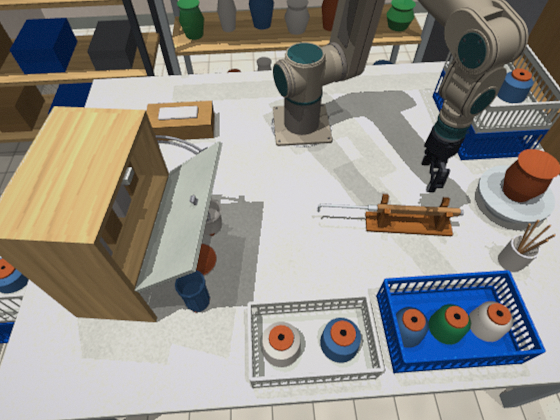

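```bash
python3 -c "
from bench import r
print(r.hand_in(), r.observe()['time_s'])"
```

```text
the job is handed in; nothing more can be done
the job is handed in; nothing more can be done
```

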